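Stand the fallen bottles back up and prime the pump

ROBOT

A 6-joint arm with a two-finger parallel gripper is mounted at the origin on the work surface. World frame = base frame: x ahead of the robot, y to its left, z up, the work surface at z = 0. Lengths are in mm, angles in rad, forces in N, time in s.
With the tool pointing down it reaches from about 275 to 1000 mm from the base axis. Payload 8.4 kg.
Tool frame: the origin (TCP) lies at the very end of the fingers, on their centre line; the grasp point (between the pads) lies 19 mm behind it; z points along the fingers, y is the line along which they close (so a half turn about z gives the same grasp; the last joint's range is limited). The gripper opens to 85 mm and grips with 20 to 120 N. Pads are 22 mm wide; open, the fingers measure 114 mm over their backs; the gripper's body (76 mm by 85 mm) begins 54 mm behind the grasp point. The pads swing forward as they close: fully open they stand 13 mm farther back than shut.
Start: joints at [1.239, 0.353, 1.633, -0, 1.155, -0.002], TCP at [202.407, 591.32, 231.281] pointing down, gripper open.
Joint ranges: [-2.63, 2.63], [-0.92, 2.1], [0.06, 2.66], [-1.3, 4.44], [0, 2.69], [-3.02, 3.02]. Speed limits (rad/s): [2.22, 2.22, 2.79, 3.14, 3.14, 3.14].

INTERFACE

Orientations are given as [roll, pitch, yaw] about the fixed x, y, z axes, in that order (R = Rz(yaw) Ry(pitch) Rx(roll)).
In Python, from rig import telemetry, imaging, r gives the robot as it stands. The module is installed in compiled form; this text tells all that it offers.
- The arm moves only by the tool step_arm, never from a script. Its argument "moves" is a list of rows, each a list of 3 entries, a list of its own where there are three numbers: the turn, a rotation vector about the tool's x, y, z scaled (see below), then the shift along the tool's x, y, z scaled (see below), then the opening, from -1 (shut) to 1 (fully open). A call has 1 to 8 rows; each row is the pose to reach, as a shift and turn from the pose commanded when the call began, along the tool's axes at that moment; what a row does not reach only later rows make up. The controller multiplies each number of a shift by 200 mm and each number of a turn by 45 degrees. A row lasts 1/10 s, in which the tool goes at most 50 mm and 8.59 degrees, less where a joint would pass 70% of its speed; a pose out of reach is approached as far as the arm can. A call with a number of a shift or a turn outside -1 to 1 is refused whole. A call with a gripper value outside its range is refused whole. The fingers move at their own pace and stop on an object; "squeeze" is the grip in N (left out, the last holds). Time passes only in rows, so rows that repeat a pose let the fingers close. It gives the time, the measured TCP pose, the force, the opening and the grip force at its end, in the units of the state.
- telemetry.sense(): the state, without advancing time (a new reading comes with each control period).
- imaging.grab_frame(name): name is "scene" or "top" or "wrist"; returns the picture (420x560x3 uint8, red, green, blue); there is no depth.
- imaging.calibration(name): a dict with "fx", "fy", "cx", "cy" (pixels), "cam_to_world" (4x4, takes a point from camera to world coordinates). Camera axes: x right, y up, looking along -z (the intrinsics and any distortion apply to the point x, -y, -z); pixel columns grow to the right and rows downward; lengths in mm; the calibration is good to about 2 mm. A picture is of the moment at which its call begins: read the wrist's pose just before it. calibration takes no time and is no camera call; for the wrist camera it gives the pose at the moment of the call.
- r.sign_off(): hands the job in; it is judged then, once.
Trained networks look in the newest picture that a camera, given by its name, has taken for a name from the list of things; names that differ only in an ending like _2 or _b are one class to them, and where a whole thing is asked for, a point or a joint stands for the part that bears it (a point fixed in the world has none). Each returns a list of dicts, best first, with "conf" (0 to 1); they miss things now and then, are a little off and sometimes report something else, mostly with a low value. They report only what shows in the picture. A call takes as long as a camera call. They do not tell look-alikes from the thing itself.
- imaging.recognise(camera, name): "extent" ([left, top, width, height] in pixels, round what is visible of it).
- imaging.mark_of(camera, name): "xy" ([column, row] in pixels: a listed point, or the origin of a listed thing).
The state is a dict: "clock": time; "qpos": joint angles; "qvel": joint speeds; "joint_efforts": joint torques, N m; "eef_pos": TCP position; "tcp_rot": TCP orientation; "contact_force": force on the tool from outside, world axes, zero at the start; "wrist_torque": the same for the moment, N m; "opening": opening from 0.0 (shut) to 1.0 (fully open); "grasp_force": force on a finger pad.
Only numpy, scipy, OpenCV 4.12 (cv2) and the standard library are available. Lean on these libraries where they do the work, as an engineer would, in place of code of your own. Each camera call takes 0.05 s, during which the arm holds its last target. There are 200 camera calls.

TASK

Two white bottles have been knocked over on the studio desk. Stand each of them upright again on a free cork pad of the plywood stand, one bottle per pad (either way round), setting them down gently. When both are standing and you have let go of them, press the pump bottle's head fully down to its stop and let it spring back; leave the jar and everything else on the desk where it is.

Things in the scene. Friction and masses are not known exactly. Their poses are not given: they have to be found in the camera images.
- pump: White square pump bottle, 150 mm tall, 0.35 kg, lying on a flat side. Body 56 x 56 mm, 100 mm high; round collar 34 mm wide up to 124 mm; grey pump head 36 mm wide from 140 to 150 mm, its nozzle reaching 27 mm from the axis to the bottle's +y. Origin on the axis at half height (75 mm from base and top), 28 mm above the desk as it lies; z from base to head; x, y square to the flat sides.
- pump_top (a point): Centre of the pump head's top face (150 mm from the base when up, 138 mm when fully pressed).
- pump_head (a joint): Pump head travel in m: 0 = up, 0.012 = at its stop; a spring resists with 1.6 N at the top to 6.4 N at the stop and lifts the head again when let go.
- capped: White square bottle, body 56 x 56 mm and 100 mm high like the pump bottle's, but with a tapered shoulder and a plain round grey cap (30 mm wide, from 122 to 150 mm); 150 mm tall, 0.35 kg, lying on a flat side. Origin on the axis at half height, 28 mm above the desk as it lies; z from base to cap; x, y square to the flat sides.
- stand: Plywood board fixed to the desk, 120 x 420 mm and 12 mm thick, long side along its y. Three places in a row along its y at -140, 0 and +140 mm: two have free cork pads, on one stands the jar; which is which varies. Origin at the centre of its underside.
- pad_a: Free cork pad fixed on the stand, 100 x 100 mm, 4 mm thick, top 16 mm above the desk. Origin at the centre of its underside; axes as the stand's.
- pad_b: The other free cork pad, same size, origin and axes.
- jar: Bystander: glass jar with a steel lid, 68 mm across, 100 mm tall, standing on the stand's third place. Origin at the centre of its underside.
- controller: Bystander: clear controller case, 90 x 70 mm and 38 mm high, on the desk between the fallen bottles. Origin under its centre.
- tape: Bystander: cardboard roll core lying flat, 90 mm across, 24 mm high, left of the stand. Origin under its centre.
- block: Bystander: hollow terracotta block, 100 x 100 mm, 120 mm high, at the right. Origin under its centre.
- driver: Bystander: black screwdriver, 200 mm long, lying roughly along x at the left.
- carton: Bystander: white carton, 120 x 80 mm, 35 mm high, right of the stand. Origin under its centre.
Things that resemble listed ones, but are neither listed nor needed, are in the scene too. What is shaped like the pump but yellow is not meant.

How it is judged (in metres and radians):
On the way, in this order (a step that is already met when the one before it is completed fails the run):
1. both bottles stand upright on the two free pads, one on each, and are let go (angle between each of pump, capped's own z axis and vertical below 0.08 rad and height (world z) of each of pump, capped below 0.097 m and ((horizontal distance between pump and pad_a below 0.028 m and horizontal distance between capped and pad_b below 0.028 m) or (horizontal distance between pump and pad_b below 0.028 m and horizontal distance between capped and pad_a below 0.028 m)) and contact force between the fingers and pump below 0.1 N and contact force between the fingers and capped below 0.1 N and linear speed of each of pump, capped below 0.02 m/s), for 0.2 s.
2. the pump head is pressed fully down to its stop while both bottles stand on their pads (angle between each of pump, capped's own z axis and vertical below 0.08 rad and height (world z) of each of pump, capped below 0.097 m and ((horizontal distance between pump and pad_a below 0.028 m and horizontal distance between capped and pad_b below 0.028 m) or (horizontal distance between pump and pad_b below 0.028 m and horizontal distance between capped and pad_a below 0.028 m)) and value of joint pump_head above 0.0108 m), for 0.05 s.
At the end, for the whole second after the job is handed in: Both bottles stand upright (within 0.08 rad, about 5 degrees) on the two cork pads, one on each, axis within 28 mm of the pad's centre, released and at rest, and the pump head is up again (within 2 mm) (all of step 1 and value of joint pump_head below 0.002 m); the robot touches nothing.
It fails at once if a bystander is shoved more than 20 mm (distance of any of jar, controller, tape, block, driver, carton from where it was at the start of the episode above 0.02 m).
It fails at once if the jar or block is tipped (angle between any of jar, block's own z axis and vertical above 0.3 rad).
It fails at once if a bottle is dropped: out of the fingers with its middle over 105 mm above the desk (14 mm above where it is when standing on a pad) ((height (world z) of pump above 0.105 m and contact force between the fingers and pump below 0.1 N) or (height (world z) of capped above 0.105 m and contact force between the fingers and capped below 0.1 N)).
It also fails if it takes over 72 s, if anything falls off the work surface, if the arm or the gripper's body presses on something with over 40 N, if the wrist force passes 120 N, or if a joint passes its speed limit or range.

## Working session

There is one attempt and no reset: what is moved stays moved. The work goes in short steps, Python scripts to look and compute and a tool call to move; the robot and the scene stay as the last step left them, time stands still between calls to the robot, and variables do not carry over. Pictures are saved under pics/ and viewed, at most 10 in all, crops included, and the job is handed in when it is done.

Besides the shell and the picture viewer there is one more tool, called after "Call:" as a command line: name --argument value ..., lists and objects as JSON in quotes. step_arm: Moves the arm, as the interface text tells. Its arguments: {"type":"object","properties":{"moves":{"type":"array"},"squeeze":{"type":"number"}},"required":["moves"]}

```bash
mkdir -p pics
python3 - <<'E'
from rig import telemetry, imaging, r
import cv2,numpy as np
print(telemetry.sense())
a=[]
for c in ("scene","top"):
    im=imaging.grab_frame(c); cv2.imwrite(f"pics/{c}0.png",im[:,:,::-1]); cal=imaging.calibration(c); print(c,{k:(np.round(v,3).tolist()) for k,v in cal.items()})
    for n in ("pump","pump_top","capped","stand","pad_a","jar","controller","tape","block","carton","driver"):
        print(n,[(d['conf'],np.round(d['extent']).tolist()) for d in imaging.recognise(c,n)][:4],[(d['conf'],np.round(d['xy'],1).tolist()) for d in imaging.mark_of(c,n)][:4])
E
```

```text
{'clock': 0.0, 'qpos': array([ 1.23861827e+00,  3.53675579e-01,  1.63415541e+00,  8.08269176e-06,
        1.15520538e+00, -2.40125375e-03]), 'qvel': array([ 0.00018894,  0.00059792, -0.00024457,  0.00044492, -0.00130722,
       -0.00116974]), 'joint_efforts': array([-2.45624142e-03, -6.05246258e+01, -3.42067981e+01, -3.14418203e-04,
        9.27915884e-03,  5.13361556e-06]), 'eef_pos': array([202.23266938, 590.85668476, 230.53545391]), 'tcp_rot': array([-3.14014896e+00, -1.08566550e-05,  2.81181257e+00]), 'contact_force': array([ 0.15347505,  0.57731281, -0.36820433]), 'wrist_torque': array([ 0.02727199,  0.00464999, -0.03476503]), 'grasp_force': 0.0, 'opening': 1.0033671085956397}
scene {'fx': 526.573, 'fy': 526.573, 'cx': 280.362, 'cy': 206.601, 'cam_to_world': [[-0.903, -0.303, 0.304, 918.201], [0.43, -0.644, 0.633, 832.119], [0.004, 0.703, 0.712, 1039.431], [0.0, 0.0, 0.0, 1.0]]}
pump [(0.71, [298.0, 134.0, 41.0, 38.0]), (0.67, [272.0, 187.0, 12.0, 13.0]), (0.58, [265.0, 156.0, 19.0, 43.0]), (0.3, [285.0, 209.0, 43.0, 34.0])] [(0.71, [274.2, 178.6])]
pump_top [(0.54, [271.0, 189.
[... 1604 characters left out ...]
8.1, 228.7])]
stand [(0.56, [182.0, 98.0, 161.0, 70.0]), (0.42, [294.0, 119.0, 45.0, 42.0])] [(0.72, [263.0, 131.5])]
pad_a [(0.82, [189.0, 100.0, 45.0, 43.0]), (0.67, [297.0, 119.0, 42.0, 40.0])] [(0.92, [208.9, 124.6]), (0.59, [314.2, 139.5])]
jar [(0.76, [250.0, 110.0, 28.0, 37.0])] [(0.72, [411.2, 169.4]), (0.6, [262.0, 132.7])]
controller [(0.78, [245.0, 192.0, 29.0, 38.0])] [(0.66, [259.7, 210.7])]
tape [(0.7, [102.0, 129.0, 37.0, 33.0])] [(0.58, [121.9, 143.9])]
block [(0.94, [430.0, 207.0, 65.0, 39.0])] [(0.9, [447.4, 231.3]), (0.28, [169.4, 206.8])]
carton [(0.9, [401.0, 144.0, 29.0, 48.0])] [(0.72, [413.5, 169.0])]
driver [(0.59, [83.0, 169.0, 21.0, 74.0])] [(0.93, [101.3, 205.0])]
```

View pics/scene0.png

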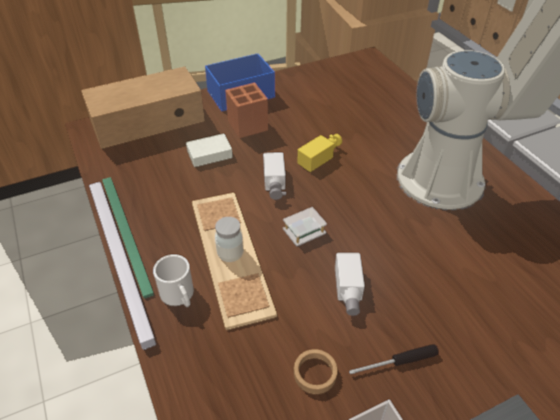

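View pics/top0.png

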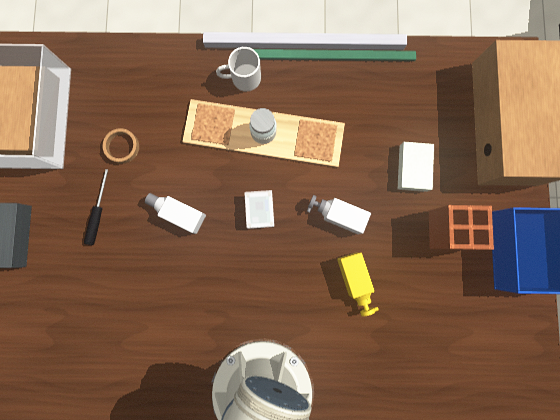

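The white pump bottle is at about (340,214) in the top view, with its head at the left near (312,203). The capped bottle is at (175,213) with its cap at (153,201). The free pads are at (212,124) and (316,140), with the jar between them at (262,125).

Look-alikes: the yellow pump at (358,283) in the top view, the white carton at (416,166), the clear case at (259,209) and the mug at (244,68). By the description, I choose the white pump at (340,214). I'll segment it and check with a close crop.

```bash
cat > h.py <<'E'
from rig import telemetry, imaging, r
import cv2,numpy as np
from scipy.spatial.transform import Rotation as R
def ray(c,uv,z,cal=None):
    cal=cal or imaging.calibration(c); T=cal['cam_to_world']
    d=T[:3,:3]@np.array([(uv[0]-cal['cx'])/cal['fx'],-(uv[1]-cal['cy'])/cal['fy'],-1]); o=T[:3,3]
    return (o+d*(z-o[2])/d[2])
def proj(c,p,cal=None):
    cal=cal or imaging.calibration(c); T=cal['cam_to_world']
    q=T[:3,:3].T@(np.asarray(p,float)-T[:3,3]); return np.array([cal['cx']+cal['fx']*q[0]/-q[2],cal['cy']-cal['fy']*q[1]/-q[2]])
def pose():
    s=telemetry.sense(); return np.array(s['eef_pos']),R.from_euler('xyz',s['tcp_rot']),s
def to(p,Rt):
    """units (turn/45deg, shift/200mm) from the present pose to world pose p,Rt"""
    q,Rc,s=pose(); rv=(Rc.inv()*Rt).as_rotvec(); sh=Rc.inv().apply(np.asarray(p)-q)
    return np.round(rv/(np.pi/4),3).tolist(),np.round(sh/200,4).tolist()
def tool(z,y):
    z=np.array(z,float);z/=np.linalg.norm(z);y=np.array(y,float);y-=z*(y@z);y/=np.linalg.norm(y)
    return R.from_matrix(np.c_[np.cross(y,z),y,z])
E
python3 - <<'E'
from h import *
im=cv2.imread('pics/top0.png'); hsv=cv2.cvtColor(im,cv2.COLOR_BGR2HSV)
m=((hsv[...,1]<45)&(hsv[...,2]>150)).astype(np.uint8)
n,l,st,ce=cv2.connectedComponentsWithStats(m)
for (u,v) in ((346,216),(182,215)):
    k=l[v,u]; c=cv2.findContours((l==k).astype(np.uint8),0,2)[0][0]
    (cx,cy),wh,an=cv2.minAreaRect(c); print(st[k],cx,cy,wh,an)
    b=cv2.boxPoints(((cx,cy),wh,an)); P=np.array([ray('top',q,56)[:2] for q in b]); print(np.round(P,1).tolist(), P.mean(0))
for n,uv in dict(pumphead=(312,203),cap=(153,201),).items(): print(n,ray('top',uv,28))
for n,uv in dict(padL=(212,124.5),padR=(316,140)).items(): print(n,ray('top',uv,16))
for c,uv in (('scene',(216.7,213.5)),('scene',(241,295)),('top',(208.9,124.6)),('top',(314.2,139.5))): print('pad mark',ray(c,uv,12))
print('capped mk',ray('scene',(347.9,286),28),ray('top',(172.2,212.1),28)); print('pump mk',ray('scene',(274.2,178.6),28))
print('jar',ray('scene',(229.4,251.7),12))
print('driver',ray('top',(101.3,205),10),'tape',ray('top',(121,145),12),'blk',ray('top',(447,231),0))
crop=cv2.resize(im[170:330,290:400],None,fx=4,fy=3.7); 
a=cv2.resize(im[90:250,130:240],None,fx=3.4,fy=3.4);b=cv2.resize(im[175:335,290:400],None,fx=3.4,fy=3.4);cv2.imwrite('pics/crop1.png',np.hstack([a,b]))
E
```

```text
[ 321  198   50   36 1022] 343.8609619140625 213.23370361328125 (50.076927185058594, 22.692310333251953) 22.61986541748047
[[441.8, -130.1], [494.6, -151.8], [447.9, -266.4], [395.7, -244.1]] [ 445.00222045 -198.08303624]
[ 146  194   60   40 1140] 173.4000244140625 210.6999969482422 (61.26826477050781, 22.360679626464844) 26.56505012512207
[[453.6, 306.3], [504.2, 283.9], [437.3, 144.3], [387.4, 167.3]] [445.61968356 225.43734618]
pumphead [ 472.7770021  -121.71806057   28.        ]
cap [472.41353098 286.00670189  28.        ]
padL [680.71247906 143.29128999  16.        ]
padR [ 642.05697048 -132.94627119   16.        ]
pad mark [ 645.71828886 -131.95123568   12.        ]
pad mark [687.84339032 142.09231843  12.        ]
pad mark [681.6372359  152.23965512  12.        ]
pad mark [ 644.51088299 -128.57885015   12.        ]
capped mk [454.48978238 236.49780339  28.        ] [444.49829692 235.45199534  28.        ]
pump mk [ 453.19996207 -176.76363926   28.        ]
jar [663.94426478   7.50249596  12.        ]
driver [462.26687985 426.16596578  10.        ] tape [622.80095361 383.54024534  12.        ] blk [ 407.4068562  -476.49709398    0.        ]
```

View pics/crop1.png

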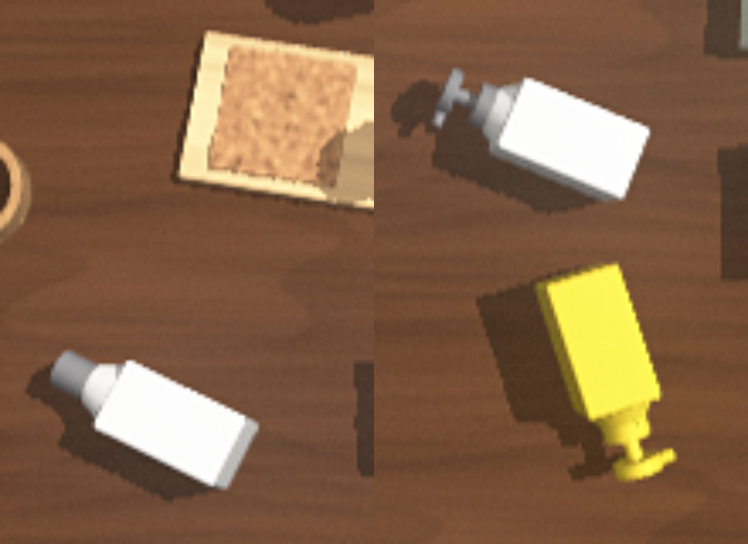

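The crop confirms the choice: a white body with a grey pump head at about (455,95), while the yellow one below is a different bottle. The capped bottle is white with a grey cap at about (75,370).

The capped bottle is nearer, so I start with it and hover above.

Call:
step_arm --moves '[[[0,0,1],[-1,-0.75,0],1],[[0,0,1],[-1,-0.75,0],1],[[0,0,1],[-1,-0.75,0],1],[[0,0,1],[-1,-0.75,0],1],[[0,0,1],[-1,-0.75,0],1],[[0,0,1],[-1,-0.75,0],1]]'

```text
clock: 2.9
eef_pos: [345.5, 380.2, 231.4]
tcp_rot: [3.142, 0.002, 2.017]
contact_force: [-1.3, 1.0, -0.0]
opening: 1.001
grasp_force: 0.0
```

Call:
step_arm --moves '[[[0,0,1],[-0.907,0.124,0],1],[[0,0,1],[-0.907,0.124,0],1],[[0,0,1],[-0.907,0.124,0],1],[[0,0,1],[-0.907,0.124,0],1],[[0,0,1],[-0.907,0.124,0],1],[[0,0,1],[-0.907,0.124,0],1],[[0,0,1],[-0.907,0.124,0],1]]'

```text
clock: 3.6
eef_pos: [445.4, 232.3, 231.4]
tcp_rot: [3.141, -0.0, 1.24]
contact_force: [0.8, 0.1, 0.2]
opening: 0.998
grasp_force: 0.0
```

Run:
```python
from h import *
p,Rc,s=pose(); print(s['clock'],p,s['tcp_rot'],s['qpos'])
cal=imaging.calibration('wrist'); T=cal['cam_to_world']; print(cal['fx'],cal['cx'],cal['cy'],'cam in tool',Rc.inv().apply(T[:3,3]-p),'view dir',-T[:3,2])
im=imaging.grab_frame('wrist')[:,:,::-1]; cv2.imwrite('pics/w1.png',im)
np.save('w1.npy',T)
print([(d['conf'],d['xy'],ray('wrist',d['xy'],28,cal)) for d in imaging.mark_of('wrist','capped')])
for n,uv in dict(cb=(197.4,222.6),ch=(163.8,205.9),pb=(367.1,222.9),ph=(330.6,209.1)).items(): print(n,ray('top',uv,56))
```

```text
3.6 [445.36805042 232.27907267 231.36559981] [ 3.14147918e+00 -1.25727336e-04  1.23981652e+00] [4.77744476e-01 1.61180557e-01 1.89089075e+00 5.32319712e-06
 1.08935205e+00 8.08721821e-01]
301.170072239658 271.30659332772404 208.9072520752637 cam in tool [  75.93381783   -0.18431461 -142.18653873] view dir [-0.09668705 -0.28166713 -0.95462833]
[(0.78, [272.8, 181.2], array([447.52127283, 233.68391906,  28.        ]))]
cb [416.61363765 164.39830397  56.        ]
ch [457.07649741 249.61194516  56.        ]
pb [ 421.62121527 -255.49959393   56.        ]
ph [ 454.71367325 -165.37142384   56.        ]
```

View pics/w1.png

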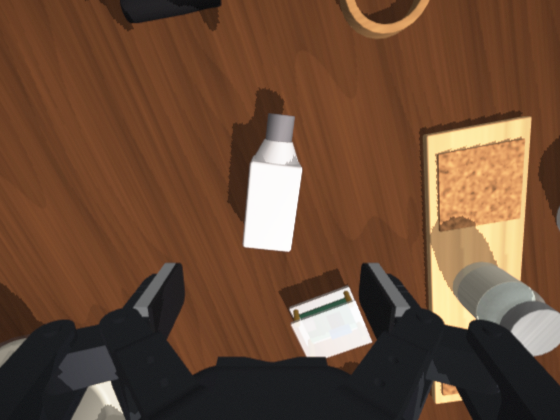

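The wrist view shows the capped bottle: top face corners about (251,162), (301,168), (293,250) and (244,247), cap at (281,127). The left pad is centred near (482,184).

Run:
```python
from h import *
cal=imaging.calibration('wrist')
im=cv2.imread('pics/w1.png');hsv=cv2.cvtColor(im,cv2.COLOR_BGR2HSV)
m=((hsv[...,1]<40)&(hsv[...,2]>215)).astype(np.uint8);n,l,st,ce=cv2.connectedComponentsWithStats(m);k=l[210,272]
c=cv2.findContours((l==k).astype(np.uint8),0,2)[0][0];print(st[k],cv2.approxPolyDP(c,3,True)[:,0].tolist())
for uv in ((251,162),(301,168),(293,250),(244,247)): print(ray('wrist',uv,56,cal).round(1))
b=ray('wrist',(268.5,248.5),56,cal);h=ray('wrist',(276,165),56,cal);print('base',b,'head',h,np.linalg.norm(h-b),np.arctan2(*(h-b)[1::-1]))
print('pad',ray('wrist',(482,184),16,cal),[ray('wrist',q,16,cal).round(1).tolist() for q in ((437,153),(524,139),(525,216),(441,230))])
```

```text
[ 244  142   58  109 4688] [[273, 142], [266, 159], [270, 163], [251, 164], [244, 245], [289, 250], [301, 168], [284, 165], [294, 155], [291, 143]]
[433.9 266.7  56. ]
[481.9 243.7  56. ]
[445.2 155.8  56. ]
[393.  177.5  56. ]
base [419.03972604 166.66627174  56.        ] head [457.8542186  255.23827328  56.        ] 96.70348643800833 1.157777265137469
pad [685.4784363 146.6194151  16.       ] [[640.1, 201.4, 16.0], [738.3, 184.9, 16.0], [731.4, 87.7, 16.0], [628.7, 102.9, 16.0]]
```

```bash
cat >> h.py <<'E'
def grasp_pose(G,hy,a,back=0):
    h=np.array([np.cos(hy),np.sin(hy),0]);a=np.radians(a);z=-h*np.sin(a)-np.array([0,0,np.cos(a)])
    return np.array(G)+(19-back)*z, tool(z,[np.sin(hy),-np.cos(hy),0])
E
python3 - <<'E'
from h import *
print(to(*grasp_pose([438.5,211.5,29],1.145,20,100)))
E
```

```text
([0.022, -0.444, 0.123], [0.0268, 0.0164, 0.6311])
```

Call:
step_arm --moves '[[[0.022,-0.444,0.123],[0.027,0.016,0.63],1],[[0.022,-0.444,0.123],[0.027,0.016,0.63],1],[[0.022,-0.444,0.123],[0.027,0.016,0.63],1],[[0.022,-0.444,0.123],[0.027,0.016,0.63],1],[[0.022,-0.444,0.123],[0.027,0.016,0.63],1],[[0.022,-0.444,0.123],[0.027,0.016,0.63],1]]' --squeeze 40

```text
clock: 4.3
eef_pos: [450.5, 237.0, 107.1]
tcp_rot: [3.141, 0.346, 1.144]
contact_force: [-0.2, -0.6, -0.9]
opening: 1.003
grasp_force: 0.0
```

Run:
```python
from h import *
print(to(*grasp_pose([438.5,211.5,29],1.145,20,0)),pose()[2]['qpos'])
cal=imaging.calibration('wrist');im=imaging.grab_frame('wrist')[:,:,::-1].copy()
hy=1.145;h=np.array([np.cos(hy),np.sin(hy),0]);n=np.array([-h[1],h[0],0]);G=np.array([438.5,211.5,0])
pts=[G+s*h+t*n+[0,0,56] for s,t in((-52,-28),(-52,28),(48,28),(48,-28))]
cv2.polylines(im,[np.array([proj('wrist',p,cal) for p in pts]).round().astype(int)],True,(0,0,255),1);cv2.imwrite('pics/w2.png',im)
```

```text
([0.0, -0.004, -0.002], [-0.0005, -0.0022, 0.5099]) [ 0.60005683  0.48988526  1.78863097 -0.19243656  1.16845836  1.1298453 ]
```

View pics/w2.png

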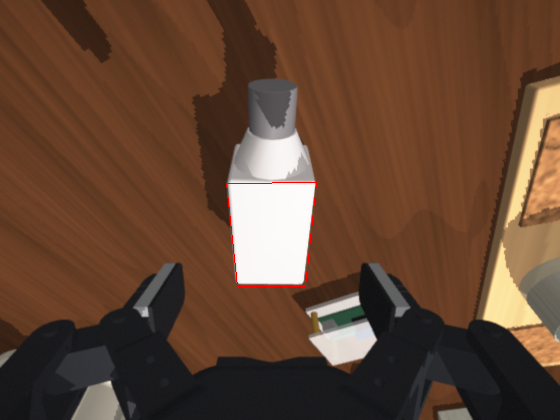

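The projected body outline (red) matches the capped bottle, with corners (229,183) to (305,284), so I descend and grip.

Call:
step_arm --moves '[[[0,0,0],[0,0,0.25],1],[[0,0,0],[0,-0.002,0.4],1],[[0,0,0],[0,-0.002,0.51],1],[[0,0,0],[0,-0.002,0.51],1],[[0,0,0],[0,-0.002,0.51],-1],[[0,0,0],[0,-0.002,0.51],-1],[[0,0,0],[0,-0.002,0.51],-1],[[0,0,0],[0,-0.002,0.51],-1]]' --squeeze 40

```text
clock: 5.15
eef_pos: [436.6, 206.2, 11.4]
tcp_rot: [3.14, 0.346, 1.143]
contact_force: [-0.2, 0.3, 7.0]
opening: 0.655
grasp_force: 42.2
```

Call:
step_arm --moves '[[[0,0,0],[0,0,0],-1],[[0,0,0],[0,0,0],-1],[[0,0,0],[0,0,0],-1]]'

```text
clock: 5.45
eef_pos: [436.6, 206.2, 11.4]
tcp_rot: [3.14, 0.346, 1.143]
contact_force: [0.5, 0.8, 7.7]
opening: 0.652
grasp_force: 42.2
```

```bash
cat >> h.py <<'E'
def carry_pose(B,hy,th,a,rel):
    """tool pose with bottle base centre at B, heading hy, bottle raised by th deg; rel: bottle frame in tool"""
    h=np.array([np.cos(hy),np.sin(hy),0]);u=np.array([0,0,1.]);t=np.radians(th)
    bz=h*np.cos(t)+u*np.sin(t); by=np.array([np.sin(hy),-np.cos(hy),0])
    z=-bz*np.sin(np.radians(a))-np.cos(np.radians(a))*(u*np.cos(t)-h*np.sin(t))
    Rt=tool(z,by); return np.array(B)-Rt.apply(rel), Rt
E
python3 - <<'E'
from h import *
p,Rc,s=pose(); hy=1.144;h=np.array([np.cos(hy),np.sin(hy),0]);B=np.array([438.5,211.5,28])-52*h
rel=Rc.inv().apply(B-p); print('rel',rel); np.save('relc.npy',rel)
# check & first waypoint: lift 40, then heading 0.2
print(to(*carry_pose([B[0]+60,B[1],200],0.5,0,20,rel)), p)
E
```

```text
rel [-49.28971657  -0.43701532   0.14278971]
([0.281, -0.004, 0.77], [-0.2195, 0.4131, -0.8335]) [436.63206512 206.21297686  11.41114612]
```

Call:
step_arm --moves '[[[0,0,0],[-0.035,0,-0.094],-1],[[0,0,0],[-0.07,0,-0.188],-1],[[0.28,0,0.77],[-0.22,0.41,-0.83],-1],[[0.28,0,0.77],[-0.22,0.41,-0.83],-1],[[0.28,0,0.77],[-0.22,0.41,-0.83],-1],[[0.28,0,0.77],[-0.22,0.41,-0.83],-1],[[0.28,0,0.77],[-0.22,0.41,-0.83],-1],[[0.28,0,0.77],[-0.22,0.41,-0.83],-1]]' --squeeze 50

```text
clock: 6.25
eef_pos: [517.0, 184.9, 181.7]
tcp_rot: [3.142, 0.347, 0.498]
contact_force: [0.1, 0.1, -5.0]
opening: 0.65
grasp_force: 56.1
```

Run:
```python
from h import *
p,Rc,s=pose(); print(s['opening'],s['grasp_force'],s['qpos'].round(3)); rel=np.load('relc.npy')
print(to(*carry_pose([510,150,200],0.2,40,20,rel)))
```

```text
0.6499648872969587 56.05083525180817 [ 0.368  0.48   1.604 -0.045  1.401  1.456]
([-0.0, 0.879, 0.388], [0.0401, 0.2068, -0.2021])
```

Call:
step_arm --moves '[[[0,0.88,0.39],[0.04,0.207,-0.2],-1],[[0,0.88,0.39],[0.04,0.207,-0.2],-1],[[0,0.88,0.39],[0.04,0.207,-0.2],-1],[[0,0.88,0.39],[0.04,0.207,-0.2],-1],[[0,0.88,0.39],[0.04,0.207,-0.2],-1],[[0,0.88,0.39],[0.04,0.207,-0.2],-1],[[0,0.88,0.39],[0.04,0.207,-0.2],-1]]'

```text
clock: 6.95
eef_pos: [553.6, 159.2, 215.6]
tcp_rot: [3.14, -0.344, 0.203]
contact_force: [0.1, 0.6, -3.8]
opening: 0.65
grasp_force: 56.0
```

Run:
```python
from h import *
p,Rc,s=pose(); print(s['opening'],s['grasp_force'],s['qpos'].round(3)); rel=np.load('relc.npy')
print(to(*carry_pose([580,150,150],0.2,80,20,rel)))
```

```text
0.6497938095476994 55.981736183166504 [ 0.297  0.138  2.009 -0.055  0.653  1.702]
([-0.001, 0.895, 0.004], [0.1899, 0.0742, 0.1894])
```

```bash
cat > kin.py <<'E'
import numpy as np
from scipy.optimize import least_squares
from scipy.spatial.transform import Rotation as R
Rz=lambda a:R.from_euler('z',a); Ry=lambda a:R.from_euler('y',a)
lo=np.array([-2.63,-.92,.06,-1.3,0,-3.02]);hi=np.array([2.63,2.1,2.66,4.44,2.69,3.02])
def fk(q,k,s=(1,1)):
    a1,d1,a2,a3,d4,d6=k; A=Rz(q[0])*Ry(q[1]); p=Rz(q[0]).apply([a1,0,d1])+A.apply([0,0,a2])
    A=A*Ry(q[2]); p=p+A.apply([a3,0,d4]); A=A*Rz(s[0]*q[3])*Ry(q[4]); p=p+A.apply([0,0,d6])
    return p, A*Rz(s[1]*q[5]+np.pi/2)
E
cat > fit.py <<'E'
from kin import *
D=[([1.2386,.35368,1.63416,0,1.15521,-.0024],(202.2,590.9,230.5),(-3.14015,0,2.8118)),
([.4777,.16118,1.89089,0,1.08935,.8087],(445.37,232.28,231.37),(3.1415,0,1.2398)),
([.60006,.48989,1.78863,-.19244,1.16846,1.12985],(450.5,237.0,107.1),(3.141,.346,1.144)),
([.368,.48,1.604,-.045,1.401,1.456],(517,184.9,181.7),(3.142,.347,.498)),
([.297,.138,2.009,-.055,.653,1.702],(553.6,159.2,215.6),(3.14,-.344,.203))]
for s in ((1,1),(-1,1),(1,-1),(-1,-1)):
    f=lambda k:np.concatenate([fk(q,k,s)[0]-p for q,p,_ in D]); o=least_squares(f,[0,300,300,0,300,200])
    print(s,o.x.round(1),np.abs(o.fun).max().round(2),[np.degrees((fk(q,o.x,s)[1].inv()*R.from_euler('xyz',e)).magnitude()).round(1) for q,p,e in D])
E
python3 fit.py
```

```text
(1, 1) [  1.4 295.  563.1  58.  494.  339.5] 1.64 [np.float64(0.0), np.float64(0.0), np.float64(0.0), np.float64(0.1), np.float64(0.1)]
(-1, 1) [ 72.1 353.7 281.6  44.8 493.5 138.8] 71.34 [np.float64(0.0), np.float64(0.0), np.float64(22.1), np.float64(5.1), np.float64(6.3)]
(1, -1) [  1.4 295.  563.1  58.  494.  339.5] 1.64 [np.float64(0.3), np.float64(92.7), np.float64(129.5), np.float64(166.8), np.float64(164.9)]
(-1, -1) [ 72.1 353.7 281.6  44.8 493.5 138.8] 71.34 [np.float64(0.3), np.float64(92.7), np.float64(121.7), np.float64(166.0), np.float64(169.9)]
```

```bash
cat >> kin.py <<'E'
K=[1.4,295,563.1,58,494,339.5]
def ik(p,Rt,q0):
    f=lambda q:np.r_[(fk(q,K)[0]-p)/100,(fk(q,K)[1].inv()*Rt).as_rotvec()]
    o=least_squares(f,np.clip(q0,lo+1e-3,hi-1e-3),bounds=(lo,hi)); return o.x,np.abs(o.fun).max()
E
python3 - <<'E'
from h import *
from kin import *
q0=pose()[2]['qpos']
for nm,P,rel in (('L',(685,146),np.load('relc.npy')),('R',(645,-131),np.load('relc.npy'))):
  for a in (20,):
    for rhy in (-.5,-.3,0,.3,.5,.8):
      hy=np.arctan2(P[1],P[0])+rhy; p,Rt=carry_pose([*P,18],hy,90,a,rel); S=set()
      for j4 in (-1.2,0,1.5,3.1,4.3):
        for j6 in (-2,0,2):
          q,e=ik(p,Rt,[np.arctan2(P[1],P[0]),.8,1.6,j4,.5,j6])
          if e<.01: S.add(tuple(q.round(2).tolist()))
      print(nm,round(hy,2),S)
E
```

```text
L -0.29 {(0.53, 0.83, 2.11, 4.03, 1.09, -1.74)}
L -0.09 {(0.42, 0.82, 2.19, 3.68, 1.11, -1.64)}
L 0.21 {(0.21, 0.82, 2.23, 3.14, 1.14, -1.57)}
L 0.51 {(-0.0, 0.82, 2.19, 2.6, 1.11, -1.5)}
L 0.71 {(-0.11, 0.83, 2.11, 2.25, 1.09, -1.4)}
L 1.01 {(-0.21, 0.85, 1.95, 1.79, 1.13, -1.22)}
R -0.7 {(0.15, 0.82, 2.19, 4.03, 1.14, -1.67)}
R -0.5 {(0.04, 0.83, 2.27, 3.69, 1.18, -1.6)}
R -0.2 {(-0.2, 0.83, 2.32, 3.14, 1.23, -1.57)}
R 0.1 {(-0.44, 0.83, 2.27, 2.59, 1.18, -1.55)}
R 0.3 {(-0.55, 0.82, 2.19, 2.25, 1.14, -1.47)}
R 0.6 {(-0.65, 0.84, 2.03, 1.78, 1.15, -1.29)}
```

```bash
cat >> kin.py <<'E'
from scipy.interpolate import CubicSpline
def path(q0,via,n):
    """joint path q0->via..., n rows per leg"""
    Q=[np.array(q0)]
    for v,m in zip(via,n):
        a=Q[-1]; Q+= [a+(np.array(v)-a)*t for t in np.linspace(0,1,m+1)[1:]]
    return Q
def rows(Q,g,rel=None):
    """print rows relative to Q[0], 8 per call"""
    for i in range(0,len(Q)-1,8):
        p0,R0=fk(Q[i],K); out=[]
        for q in Q[i+1:i+9]:
            p,Rt=fk(q,K); out.append([((R0.inv()*Rt).as_rotvec()/(np.pi/4)).round(3).tolist(),(R0.inv().apply(p-p0)/200).round(3).tolist(),g])
        print(out)
    P=[fk(q,K) for q in Q]
    print('max step mm/deg',max(np.linalg.norm(P[i+1][0]-P[i][0]) for i in range(len(P)-1)),max(np.degrees((P[i].__getitem__(1).inv()*P[i+1][1]).magnitude()) for i in range(len(P)-1)))
    if rel is not None:
        for p,Rt in P[::2]:
            d=np.array([1,0,0]); print('tcp',p.round(),'base',(p+Rt.apply(rel)).round(),end=' ')
        print()
E
python3 - <<'E'
from h import *
from kin import *
q0=pose()[2]['qpos'];rel=np.load('relc.npy')
p,Rt=carry_pose([680,144,120],0.4,90,20,rel); qg,e=ik(p,Rt,[.1,.7,2,2.8,.8,-1.5]); print(qg.round(3),e)
mid=[.15,.25,2.0,1.4,.7,.3]; print(fk(mid,K)[0])
m2=(qg+np.array([.1,.3,2.0,2.2,.8,-.7]))/2
rows(path(q0,[mid,qg],[12,12]),-1,rel)
E
```

```text
[ 0.064  0.567  2.258  2.744  0.926 -1.442] 2.4051047375905907e-10
[627.6314015  312.83444568 293.11057603]
[[[0.087, -0.022, -0.012], [-0.023, -0.089, 0.02], -1], [[0.176, -0.033, -0.022], [-0.032, -0.179, 0.031], -1], [[0.266, -0.031, -0.032], [-0.026, -0.269, 0.034], -1], [[0.354, -0.017, -0.04], [-0.004, -0.355, 0.03], -1], [[0.439, 0.009, -0.046], [0.032, -0.435, 0.019], -1], [[0.521, 0.047, -0.051], [0.082, -0.508, 0.001], -1], [[0.597, 0.096, -0.053], [0.146, -0.572, -0.022], -1], [[0.666, 0.156, -0.053], [0.222, -0.624, -0.05], -1]]
[[[0.06, 0.069, -0.012], [0.091, -0.043, 0.001], -1], [[0.111, 0.146, -0.024], [0.191, -0.074, -0.007], -1], [[0.151, 0.231, -0.036], [0.3, -0.092, -0.024], -1], [[0.181, 0.322, -0.048], [0.414, -0.095, -0.05], -1], [[0.212, 0.367, -0.081], [0.406, -0.087, -0.009], -1], [[0.231, 0.421, -0.113], [0.405, -0.067, 0.025], -1], [[0.235, 0.481, -0.143], [0.41, -0.032, 0.053], -1], [[0.224, 0.546, -0.173], [0.418, 0.019, 0.075], -1]]
[[[-0.024, 0.062, -0.039], [-0.006, 0.069, 0.005], -1], [[-0.065, 0.121, -0.082], [-0.014, 0.154, 0.002], -1], [[-0.121, 0
[... 232 characters left out ...]
37], [-0.159, 0.762, -0.175], -1], [[-0.606, 0.28, -0.396], [-0.223, 0.907, -0.25], -1]]
max step mm/deg 34.861392394968185 5.960290798014616
tcp [554. 158. 215.] base [508. 149. 198.] tcp [543. 192. 207.] base [497. 182. 192.] tcp [541. 227. 209.] base [495. 217. 193.] tcp [548. 260. 220.] base [504. 250. 202.] tcp [566. 288. 239.] base [523. 279. 217.] tcp [593. 306. 264.] base [552. 300. 238.] tcp [628. 313. 293.] base [590. 311. 262.] tcp [633. 317. 278.] base [598. 315. 243.] tcp [645. 309. 264.] base [613. 309. 226.] tcp [661. 289. 247.] base [634. 290. 206.] tcp [678. 255. 226.] base [656. 256. 182.] tcp [691. 208. 199.] base [673. 207. 153.] tcp [696. 150. 166.] base [680. 144. 120.]
```

Call:
step_arm --moves '[[[0.087,-0.022,-0.012],[-0.023,-0.089,0.02],-1],[[0.176,-0.033,-0.022],[-0.032,-0.179,0.031],-1],[[0.266,-0.031,-0.032],[-0.026,-0.269,0.034],-1],[[0.354,-0.017,-0.04],[-0.004,-0.355,0.03],-1],[[0.439,0.009,-0.046],[0.032,-0.435,0.019],-1],[[0.521,0.047,-0.051],[0.082,-0.508,0.001],-1],[[0.597,0.096,-0.053],[0.146,-0.572,-0.022],-1],[[0.666,0.156,-0.053],[0.222,-0.624,-0.05],-1]]'

```text
clock: 7.75
eef_pos: [569.5, 291.1, 241.1]
tcp_rot: [-2.618, -0.478, 0.214]
contact_force: [-0.2, 0.3, -4.1]
opening: 0.649
grasp_force: 56.0
```

Call:
step_arm --moves '[[[0.06,0.069,-0.012],[0.091,-0.043,0.001],-1],[[0.111,0.146,-0.024],[0.191,-0.074,-0.007],-1],[[0.151,0.231,-0.036],[0.3,-0.092,-0.024],-1],[[0.181,0.322,-0.048],[0.414,-0.095,-0.05],-1],[[0.212,0.367,-0.081],[0.406,-0.087,-0.009],-1],[[0.231,0.421,-0.113],[0.405,-0.067,0.025],-1],[[0.235,0.481,-0.143],[0.41,-0.032,0.053],-1],[[0.224,0.546,-0.173],[0.418,0.019,0.075],-1]]'

```text
clock: 8.55
eef_pos: [648.9, 311.1, 266.0]
tcp_rot: [-2.305, -0.904, 0.002]
contact_force: [-0.7, 0.4, -4.1]
opening: 0.65
grasp_force: 56.2
```

Run:
```python
from h import *
from kin import *
p,Rc,s=pose();q0=s['qpos'];rel=np.load('relc.npy'); print(q0.round(3),s['opening'],s['grasp_force'],fk(q0,K)[0]-p)
p,Rt=carry_pose([685,145,120],0.4,90,20,rel); qg,e=ik(p,Rt,[.1,.7,2,2.8,.8,-1.5]); print(qg.round(3),e)
rows(path(q0,[qg],[8]),-1,rel)
```

```text
[ 0.116  0.362  2.085  1.86   0.785 -0.302] 0.649834963134238 56.204121708869934 [-1.68096728 -3.8895242  -1.79924128]
[ 0.066  0.57   2.247  2.743  0.918 -1.439] 4.8493689064343926e-11
[[[-0.028, 0.061, -0.04], [-0.004, 0.071, 0.006], -1], [[-0.071, 0.119, -0.082], [-0.01, 0.157, 0.003], -1], [[-0.129, 0.171, -0.127], [-0.022, 0.257, -0.008], -1], [[-0.201, 0.216, -0.174], [-0.04, 0.369, -0.03], -1], [[-0.287, 0.249, -0.225], [-0.068, 0.492, -0.063], -1], [[-0.385, 0.27, -0.278], [-0.106, 0.624, -0.108], -1], [[-0.493, 0.276, -0.333], [-0.157, 0.761, -0.166], -1], [[-0.609, 0.266, -0.39], [-0.221, 0.903, -0.238], -1]]
max step mm/deg 34.13667902697388 5.818229428597493
tcp [647. 307. 264.] base [617. 308. 226.] tcp [665. 287. 248.] base [639. 288. 206.] tcp [682. 253. 227.] base [661. 255. 182.] tcp [696. 208. 199.] base [678. 206. 153.] tcp [701. 151. 166.] base [685. 145. 120.]
```

The controller follows through the wrist flip.

Call:
step_arm --moves '[[[-0.028,0.061,-0.04],[-0.004,0.071,0.006],-1],[[-0.071,0.119,-0.082],[-0.01,0.157,0.003],-1],[[-0.129,0.171,-0.127],[-0.022,0.257,-0.008],-1],[[-0.201,0.216,-0.174],[-0.04,0.369,-0.03],-1],[[-0.287,0.249,-0.225],[-0.068,0.492,-0.063],-1],[[-0.385,0.27,-0.278],[-0.106,0.624,-0.108],-1],[[-0.493,0.276,-0.333],[-0.157,0.761,-0.166],-1],[[-0.609,0.266,-0.39],[-0.221,0.903,-0.238],-1]]'

```text
clock: 9.35
eef_pos: [701.8, 152.9, 167.3]
tcp_rot: [3.126, -1.219, 0.41]
contact_force: [0.3, 0.3, -3.7]
opening: 0.654
grasp_force: 56.2
```

Run:
```python
from h import *
p,Rc,s=pose();rel=np.load('relc.npy'); print(s['qpos'].round(3),'base',p+Rc.apply(rel),s['opening'])
print(to(*carry_pose([685.5,145,120],0.4,90,20,rel)))
hh=[]
for c in ('scene','top','wrist'):
    im=imaging.grab_frame(c)[:,:,::-1]; cv2.imwrite(f'pics/c_{c}.png',im); hh.append(im)
a=hh[0][130:330,150:350]; b=hh[1][70:270,130:330]
cv2.imwrite('pics/cmp2.png',np.hstack([cv2.resize(x,(400,400),interpolation=cv2.INTER_CUBIC) for x in (a,b)]))
```

```text
[ 0.069  0.568  2.253  2.756  0.919 -1.45 ] base [686.21944959 146.55156911 120.97908052] 0.6535151951133482
([0.008, 0.003, 0.005], [-0.0068, 0.0066, -0.0048])
```

View pics/cmp2.png

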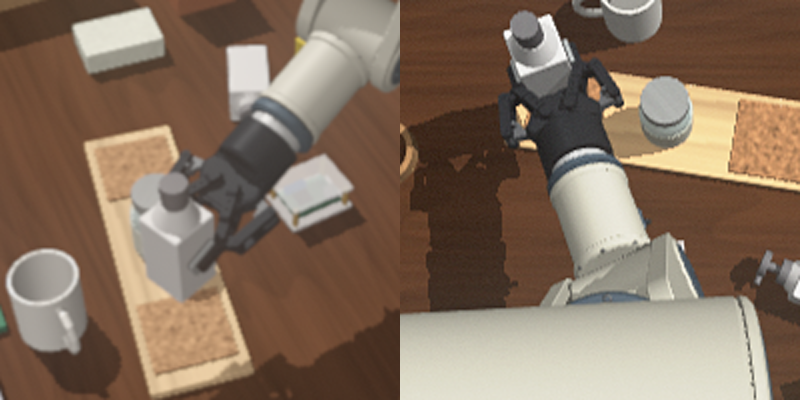

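Both views show the capped bottle upright in the fingers above the left pad, in the left panel near (178,240). I lower it now.

Call:
step_arm --moves '[[[0.008,0.003,0.005],[-0.12,0.007,0.038],-1],[[0.008,0.003,0.005],[-0.23,0.007,0.078],-1],[[0.008,0.003,0.005],[-0.34,0.007,0.118],-1],[[0.008,0.003,0.005],[-0.42,0.007,0.146],-1],[[0.008,0.003,0.005],[-0.463,0.007,0.161],-1],[[0.008,0.003,0.005],[-0.463,0.007,0.161],-1]]'

```text
clock: 10.1
eef_pos: [697.6, 152.0, 67.9]
tcp_rot: [-3.119, -1.217, 0.381]
contact_force: [-0.3, 0.5, -3.4]
opening: 0.651
grasp_force: 56.2
```

Run:
```python
from h import *
p,Rc,s=pose();rel=np.load('relc.npy'); print('base',p+Rc.apply(rel))
print(to(*carry_pose([685.5,145,16],0.4,90,20,rel)))
```

```text
base [681.67491729 146.07791742  21.64969286]
([-0.006, 0.005, -0.008], [-0.021, 0.011, 0.0232])
```

Call:
step_arm --moves '[[[0,0,0],[-0.009,0,0.003],-1],[[0,0,0],[-0.014,0,0.005],-1],[[0,0,0],[-0.019,0,0.007],-1],[[0,0,0],[-0.019,0,0.007],-1]]'

```text
clock: 10.5
eef_pos: [696.6, 151.4, 65.4]
tcp_rot: [-3.121, -1.217, 0.381]
contact_force: [0.4, 0.2, -4.5]
opening: 0.651
grasp_force: 56.2
```

Call:
step_arm --moves '[[[0,0,0],[-0.005,0,0.002],-1],[[0,0,0],[-0.005,0,0.002],-1]]'

```text
clock: 10.7
eef_pos: [696.4, 151.3, 63.7]
tcp_rot: [-3.12, -1.216, 0.381]
contact_force: [-0.3, 0.1, -4.6]
opening: 0.648
grasp_force: 56.2
```

Call:
step_arm --moves '[[[0,0,0],[-0.005,0,0.002],-1],[[0,0,0],[-0.005,0,0.002],-1]]'

```text
clock: 10.9
eef_pos: [696.3, 151.3, 62.3]
tcp_rot: [-3.12, -1.216, 0.38]
contact_force: [0.4, 0.2, -3.5]
opening: 0.654
grasp_force: 56.2
```

Call:
step_arm --moves '[[[0,0,0],[-0.005,0,0.002],-1],[[0,0,0],[-0.005,0,0.002],-1]]'

```text
clock: 11.1
eef_pos: [696.5, 151.4, 61.8]
tcp_rot: [-3.12, -1.217, 0.381]
contact_force: [-1.6, 1.2, 0.3]
opening: 0.649
grasp_force: 56.6
```

Call:
step_arm --moves '[[[0,0,0],[-0.005,0,0.002],-1],[[0,0,0],[-0.005,0,0.002],-1]]'

```text
clock: 11.3
eef_pos: [696.8, 151.6, 61.7]
tcp_rot: [-3.121, -1.219, 0.382]
contact_force: [-4.4, -1.1, 4.7]
opening: 0.648
grasp_force: 57.1
```

Call:
step_arm --moves '[[[0,0,0],[0,0,0],0.5],[[0,0,0],[0,0,0],0.8],[[0,0,0],[0,0,0],1],[[0,0,0],[0,0,0],1]]'

```text
clock: 11.7
eef_pos: [696.5, 151.4, 60.3]
tcp_rot: [-3.12, -1.216, 0.38]
contact_force: [-0.6, -0.6, -1.0]
opening: 0.997
grasp_force: 0.0
```

Call:
step_arm --moves '[[[0,0,0],[0,0,-0.1],1],[[0,0,0],[0,0,-0.25],1],[[0,0,0],[0,0,-0.5],1],[[0,0,0],[0,0,-0.5],1]]'

```text
clock: 12.1
eef_pos: [605.4, 113.5, 94.9]
tcp_rot: [-3.114, -1.212, 0.374]
contact_force: [-0.1, -0.9, 0.2]
opening: 0.993
grasp_force: 0.0
```

Run:
```python
from h import *
p,Rc,s=pose();print(s['qpos'].round(3),p,s['opening'])
hh=[]
for c in ('scene','wrist'):
    im=imaging.grab_frame(c)[:,:,::-1]; cv2.imwrite(f'pics/d_{c}.png',im); hh.append(im)
cv2.imwrite('pics/cmp3.png',np.hstack([cv2.resize(hh[0][130:330,150:350],(380,380)),cv2.resize(hh[1],(420,315))[0:315] if 0 else cv2.resize(hh[1],(420,380))]))
```

```text
[-0.045  0.758  2.427  2.7    1.251 -1.58 ] [605.39467243 113.49978814  94.9486431 ] 0.9933379129910117
```

View pics/cmp3.png

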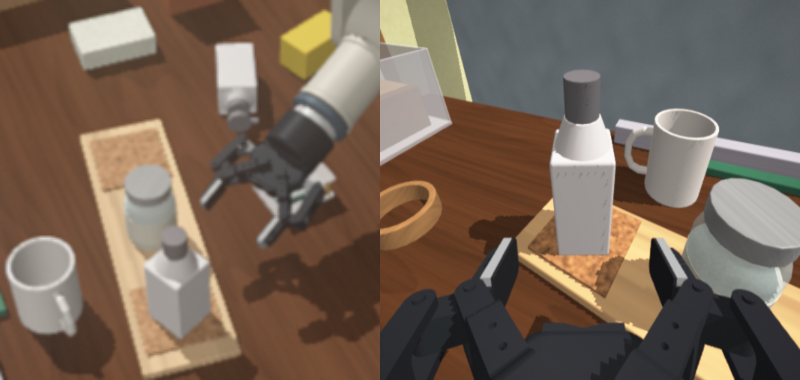

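The capped bottle stands upright on the left pad, with its base near (178,325) in the left panel. Next is the pump.

```bash
cat > go.py <<'E'
from h import *
from kin import *
q0=pose()[2]['qpos']
p,Rt=grasp_pose([440,-207,29],1.2,20,130)
for j in ((-.4,.3,1.9,-.2,1.1,0),(-.4,.3,1.9,0,1.1,.5)):
    qg,e=ik(p,Rt,j); print(qg.round(3),e)
v1=[-.15,.45,2.4,2.3,1.1,-1.0]; mid=[-.45,.1,2.1,1.2,.9,.4]
Q=path(q0,[v1,mid,qg],[6,10,8])
for q in Q[::2]:
    p,A=fk(q,K); print(p.round(),'z',A.apply([0,0,1]).round(2),'wristc',(p-A.apply([0,0,339])).round())
rows(Q,1)
E
python3 go.py
```

```text
[-0.127  0.316  2.001 -0.419  0.956  0.51 ] 1.4210854715202005e-15
[-0.127  0.316  2.001 -0.419  0.956  0.51 ] 3.7608804959177186e-15
[606. 111.  94.] z [ 0.86  0.37 -0.35] wristc [313. -13. 212.]
[609. 124. 141.] z [ 0.84  0.44 -0.31] wristc [322. -25. 244.]
[605. 133. 184.] z [ 0.82  0.5  -0.28] wristc [328. -37. 278.]
[597. 138. 223.] z [ 0.79  0.55 -0.26] wristc [329. -49. 312.]
[601. 136. 251.] z [ 0.73  0.62 -0.27] wristc [352. -75. 343.]
[600. 122. 272.] z [ 0.68  0.66 -0.32] wristc [ 369. -102.  380.]
[598.  93. 287.] z [ 0.64  0.66 -0.4 ] wristc [ 380. -130.  422.]
[595.  48. 300.] z [ 0.62  0.61 -0.49] wristc [ 384. -158.  468.]
[591. -10. 316.] z [ 0.62  0.51 -0.6 ] wristc [ 381. -184.  517.]
[528.   1. 228.] z [ 0.34  0.48 -0.81] wristc [ 413. -160.  503.]
[471. -32. 164.] z [ 0.08  0.29 -0.95] wristc [ 444. -132.  487.]
[441. -97. 132.] z [-0.09  0.01 -1.  ] wristc [471. -99. 470.]
[ 454. -172.  133.] z [-0.12 -0.32 -0.94] wristc [496. -64. 452.]
[[[0.05, 0.029, 0.073], [0.119, -0.029, -0.018], 1], [[0.099, 0.05, 0.139], [0.232, -0.056, -0.044], 1], [[0.146, 0.064, 0.199
[... 514 characters left out ...]
, -0.254, 0.241], [0.233, 0.14, -0.272], 1], [[-0.104, -0.301, 0.283], [0.28, 0.213, -0.361], 1], [[-0.183, -0.341, 0.324], [0.332, 0.298, -0.463], 1], [[-0.279, -0.37, 0.365], [0.392, 0.393, -0.579], 1]]
[[[-0.039, -0.228, -0.163], [-0.27, 0.056, 0.073], 1], [[-0.081, -0.451, -0.331], [-0.516, 0.146, 0.096], 1], [[-0.126, -0.669, -0.506], [-0.723, 0.268, 0.076], 1], [[-0.175, -0.881, -0.688], [-0.879, 0.415, 0.023], 1], [[-0.228, -1.085, -0.877], [-0.975, 0.578, -0.054], 1], [[-0.287, -1.282, -1.072], [-1.004, 0.748, -0.141], 1], [[-0.352, -1.469, -1.276], [-0.965, 0.913, -0.225], 1], [[-0.424, -1.646, -1.487], [-0.86, 1.061, -0.296], 1]]
max step mm/deg 57.02278162212275 12.769405270343968
```

Call:
step_arm --moves '[[[0.05,0.029,0.073],[0.119,-0.029,-0.018],1],[[0.099,0.05,0.139],[0.232,-0.056,-0.044],1],[[0.146,0.064,0.199],[0.338,-0.081,-0.077],1],[[0.191,0.071,0.254],[0.436,-0.105,-0.116],1],[[0.232,0.071,0.304],[0.526,-0.125,-0.161],1],[[0.268,0.066,0.348],[0.608,-0.143,-0.21],1],[[0.33,0.045,0.411],[0.683,-0.143,-0.225],1],[[0.38,0.011,0.465],[0.745,-0.131,-0.248],1]]'

```text
clock: 13.0
eef_pos: [606.1, 140.0, 253.2]
tcp_rot: [-2.127, -1.031, -0.374]
contact_force: [0.4, 1.2, -0.9]
opening: 1.0
grasp_force: 0.0
```

Call:
step_arm --moves '[[[0.028,-0.043,0.055],[0.054,-0.003,-0.033],1],[[0.038,-0.093,0.105],[0.102,0.009,-0.076],1],[[0.03,-0.147,0.153],[0.147,0.037,-0.131],1],[[0.004,-0.201,0.197],[0.19,0.081,-0.196],1],[[-0.041,-0.254,0.241],[0.233,0.14,-0.272],1],[[-0.104,-0.301,0.283],[0.28,0.213,-0.361],1],[[-0.183,-0.341,0.324],[0.332,0.298,-0.463],1],[[-0.279,-0.37,0.365],[0.392,0.393,-0.579],1]]'

```text
clock: 13.8
eef_pos: [596.8, -8.1, 317.6]
tcp_rot: [-2.399, -0.626, -0.315]
contact_force: [1.1, 0.6, -1.4]
opening: 0.998
grasp_force: 0.0
```

Run:
```python
from h import *
from kin import *
q0=pose()[2]['qpos'];print(q0.round(3),pose()[0])
p,Rt=grasp_pose([440,-207,29],1.2,20,150); qg,e=ik(p,Rt,(-.4,.3,1.9,-.2,1.1,0))
rows(path(q0,[qg],[16]),1,np.zeros(3))
```

```text
[-0.447  0.104  2.092  1.196  0.898  0.406] [596.78479724  -8.13470245 317.64534218]
[[[-0.016, -0.113, -0.084], [-0.133, 0.014, 0.041], 1], [[-0.033, -0.225, -0.169], [-0.262, 0.038, 0.07], 1], [[-0.051, -0.336, -0.255], [-0.386, 0.072, 0.086], 1], [[-0.069, -0.446, -0.342], [-0.502, 0.114, 0.091], 1], [[-0.089, -0.555, -0.43], [-0.609, 0.165, 0.085], 1], [[-0.11, -0.662, -0.52], [-0.705, 0.223, 0.069], 1], [[-0.133, -0.768, -0.611], [-0.788, 0.288, 0.045], 1], [[-0.157, -0.873, -0.703], [-0.857, 0.36, 0.014], 1]]
[[[-0.028, -0.105, -0.09], [-0.092, 0.034, 0.023], 1], [[-0.059, -0.209, -0.181], [-0.178, 0.078, 0.035], 1], [[-0.092, -0.312, -0.272], [-0.256, 0.133, 0.036], 1], [[-0.127, -0.414, -0.363], [-0.325, 0.197, 0.025], 1], [[-0.165, -0.515, -0.455], [-0.382, 0.269, 0.005], 1], [[-0.205, -0.615, -0.547], [-0.426, 0.348, -0.025], 1], [[-0.248, -0.713, -0.639], [-0.456, 0.433, -0.064], 1], [[-0.294, -0.81, -0.731], [-0.47, 0.521, -0.111], 1]]
max step mm/deg 27.996372059750886 6.3710288254451655
tcp [595. -12. 316.] base [595. -12. 316.] tcp [564.   2. 273.] base [564.   2. 273.] tcp [532.   4. 234.] base [532.   4. 234.] tcp [502.  -6. 201.] base [502.  -6. 201.] tcp [475. -26. 175.] base [475. -26. 175.] tcp [456. -55. 156.] base [456. -55. 156.] tcp [445. -90. 146.] base [445. -90. 146.] tcp [ 445. -128.  145.] base [ 445. -128.  145.] tcp [ 456. -165.  152.] base [ 456. -165.  152.]
```

Call:
step_arm --moves '[[[-0.016,-0.113,-0.084],[-0.133,0.014,0.041],1],[[-0.033,-0.225,-0.169],[-0.262,0.038,0.07],1],[[-0.051,-0.336,-0.255],[-0.386,0.072,0.086],1],[[-0.069,-0.446,-0.342],[-0.502,0.114,0.091],1],[[-0.089,-0.555,-0.43],[-0.609,0.165,0.085],1],[[-0.11,-0.662,-0.52],[-0.705,0.223,0.069],1],[[-0.133,-0.768,-0.611],[-0.788,0.288,0.045],1],[[-0.157,-0.873,-0.703],[-0.857,0.36,0.014],1]]'

```text
clock: 14.6
eef_pos: [477.0, -21.9, 175.0]
tcp_rot: [-2.933, -0.242, 0.578]
contact_force: [-0.0, -0.3, -0.7]
opening: 1.003
grasp_force: 0.0
```

Call:
step_arm --moves '[[[-0.028,-0.105,-0.09],[-0.092,0.034,0.023],1],[[-0.059,-0.209,-0.181],[-0.178,0.078,0.035],1],[[-0.092,-0.312,-0.272],[-0.256,0.133,0.036],1],[[-0.127,-0.414,-0.363],[-0.325,0.197,0.025],1],[[-0.165,-0.515,-0.455],[-0.382,0.269,0.005],1],[[-0.205,-0.615,-0.547],[-0.426,0.348,-0.025],1],[[-0.248,-0.713,-0.639],[-0.456,0.433,-0.064],1],[[-0.294,-0.81,-0.731],[-0.47,0.521,-0.111],1]]'

```text
clock: 15.4
eef_pos: [459.2, -160.9, 152.7]
tcp_rot: [3.14, 0.35, 1.205]
contact_force: [-0.2, 0.8, -0.0]
opening: 1.0
grasp_force: 0.0
```

Run:
```python
from h import *
p,Rc,s=pose();print(p,s['tcp_rot'],s['qpos'].round(3))
cal=imaging.calibration('wrist');im=imaging.grab_frame('wrist')[:,:,::-1].copy()
print([(d['conf'],np.round(d['xy'],1),ray('wrist',d['xy'],28,cal)) for d in imaging.mark_of('wrist','pump')])
hsv=cv2.cvtColor(im,cv2.COLOR_BGR2HSV);m=((hsv[...,1]<40)&(hsv[...,2]>200)).astype(np.uint8);n,l,st,ce=cv2.connectedComponentsWithStats(m)
u,v=proj('wrist',[440,-207,56],cal).round().astype(int);k=l[v,u];c=cv2.findContours((l==k).astype(np.uint8),0,2)[0][0];print((u,v),st[k],[(q.tolist(),ray('wrist',q,56,cal)[:2].round(1).tolist()) for q in cv2.approxPolyDP(c,3,True)[:,0]])
hy=1.2;h=np.array([np.cos(hy),np.sin(hy),0]);n=np.array([-h[1],h[0],0]);G=np.array([440,-207,0])
pts=[G+s*h+t*n+[0,0,56] for s,t in((-50,-28),(-50,28),(50,28),(50,-28))]
cv2.polylines(im,[np.array([proj('wrist',p,cal) for p in pts]).round().astype(int)],True,(0,0,255),1);cv2.imwrite('pics/w3.png',im)
```

```text
[ 459.22110495 -160.93228984  152.66239512] [3.13978076 0.34965661 1.2050754 ] [-0.105  0.291  1.98  -0.405  1.001  0.504]
[(0.81, array([270.2, 182.2]), array([ 448.84569308, -185.40491426,   28.        ])), (0.81, array([137.9, 264.2]), array([ 270.57956284, -233.64486655,   28.        ]))]
(np.int64(270), np.int64(222)) [ 239  153   68  109 5824] [([289, 153], [477.6, -149.9]), ([267, 156], [461.3, -146.4]), ([262, 167], [454.3, -153.7]), ([267, 169], [457.2, -156.8]), ([266, 175], [454.5, -161.5]), ([239, 177], [434.0, -155.6]), ([245, 261], [399.4, -245.2]), ([298, 260], [448.4, -262.5]), ([306, 177], [483.3, -174.5]), ([278, 175], [463.3, -164.9]), ([284, 173], [468.3, -164.9])]
```

View pics/w3.png

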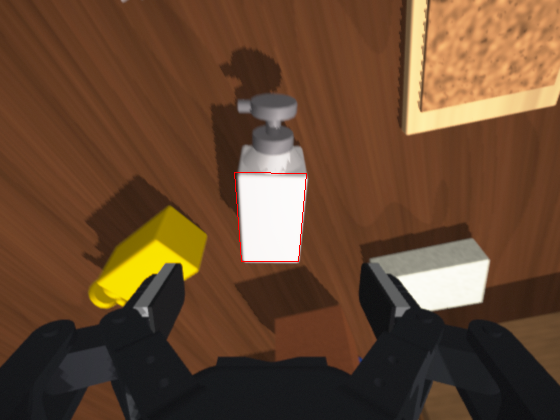

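The red outline fits the white pump bottle, spanning (236,173) to (298,262). Its head is at (273,105), and the yellow look-alike's near corner is at (205,242), so I'll narrow the fingers a little.

Run:
```python
from h import *
print(to(*grasp_pose([441.7,-207.1,29],1.197,20,40)),to(*grasp_pose([441.7,-207.1,29],1.197,20,0)))
```

```text
([0.006, -0.001, 0.009], [-0.025, -0.0002, 0.5607]) ([0.006, -0.001, 0.009], [-0.0253, -0.0011, 0.7607])
```

Call:
step_arm --moves '[[[0.006,0,0.009],[-0.025,0,0.2],0.7],[[0.006,0,0.009],[-0.025,0,0.4],0.7],[[0.006,0,0.009],[-0.025,0,0.56],0.7],[[0.006,0,0.009],[-0.025,-0.001,0.66],0.7],[[0.006,0,0.009],[-0.025,-0.001,0.76],0.7],[[0.006,0,0.009],[-0.025,-0.001,0.76],0.7]]' --squeeze 40

```text
clock: 16.1
eef_pos: [435.6, -212.9, 9.2]
tcp_rot: [-3.136, 0.346, 1.192]
contact_force: [0.2, 0.2, 0.4]
opening: 0.846
grasp_force: 0.0
```

Call:
step_arm --moves '[[[0,0,0],[0,0,0],-1],[[0,0,0],[0,0,0],-1],[[0,0,0],[0,0,0],-1],[[0,0,0],[0,0,0],-1],[[0,0,0],[0,0,0],-1],[[0,0,0],[0,0,0],-1]]' --squeeze 50

```text
clock: 16.7
eef_pos: [437.6, -213.0, 11.6]
tcp_rot: [-3.141, 0.347, 1.194]
contact_force: [0.6, 4.8, 7.1]
opening: 0.654
grasp_force: 54.5
```

Run:
```python
from h import *
from kin import *
p,Rc,s=pose(); hy=1.197;h=np.array([np.cos(hy),np.sin(hy),0]);B=np.array([441,-209,28])-50*h
rel=Rc.inv().apply(B-p); print('rel',rel,s['qpos'].round(3)); np.save('relp.npy',rel)
q0=s['qpos']
# lift, then same route as before
C=[([B[0],B[1],80],1.197,0),([480,-190,200],.75,15),([510,-170,220],.3,50)]
qs=[];q=q0
for b,y,t in C:
    q,e=ik(*carry_pose(b,y,t,20,rel),q); qs.append(q); print(q.round(3),e)
mid=[-.45,.25,2.05,1.4,.75,.3]
qg,e=ik(*carry_pose([645,-131,120],0.05,90,20,rel),[-.4,.6,2.2,2.6,1,-1.5]); print(qg.round(3),e)
rows(path(q0,qs+[mid,qg],[2,8,8,10,12]),-1,rel)
```

```text
rel [-47.92115421   1.80800687  -0.07512763] [-0.218  0.523  2.069 -0.558  0.686  0.619]
[-0.215  0.425  2.055 -0.499  0.784  0.537] 2.4868995751603505e-15
[-0.249  0.28   1.826 -0.083  1.084  0.613] 1.4210854715202005e-15
[-0.489  0.096  2.05   0.586  0.697  0.382] 8.280355567880095e-14
[-0.399  0.557  2.321  2.631  0.987 -1.435] 3.4106051316484808e-15
[[[-0.002, -0.003, -0.001], [-0.045, 0.005, -0.122], -1], [[-0.002, -0.003, -0.004], [-0.086, 0.002, -0.244], -1], [[0.01, 0.024, 0.079], [-0.079, 0.039, -0.322], -1], [[0.023, 0.056, 0.158], [-0.068, 0.074, -0.404], -1], [[0.037, 0.092, 0.234], [-0.053, 0.108, -0.49], -1], [[0.052, 0.131, 0.307], [-0.034, 0.139, -0.582], -1], [[0.069, 0.175, 0.375], [-0.011, 0.169, -0.679], -1], [[0.085, 0.222, 0.439], [0.014, 0.198, -0.781], -1]]
[[[0.021, 0.049, 0.06], [0.052, 0.006, -0.102], -1], [[0.043, 0.1, 0.115], [0.105, 0.01, -0.21], -1], [[0.049, 0.208, 0.17], [0.144, -0.011, -0.218], -1], [[0.047, 0.312, 0.23], [0.179, -0.019, -0.236], -1], [[0.039, 0.414, 0.296], [0.207, -0.016, -0.262], -1], [[0.023, 0.511, 0.367], [0.227, -0.001, -0.295
[... 1723 characters left out ...]
 -190.  200.] tcp [ 519. -141.  198.] base [ 483. -172.  194.] tcp [ 530. -135.  208.] base [ 491. -161.  197.] tcp [ 541. -139.  224.] base [ 501. -160.  206.] tcp [ 549. -156.  244.] base [ 510. -170.  220.] tcp [ 571. -129.  245.] base [ 532. -137.  218.] tcp [ 594. -106.  249.] base [ 555. -108.  220.] tcp [617. -88. 255.] base [580. -83. 226.] tcp [642. -75. 264.] base [606. -64. 234.] tcp [666. -68. 273.] base [632. -51. 244.] tcp [672. -51. 260.] base [641. -36. 227.] tcp [678. -45. 248.] base [650. -32. 211.] tcp [682. -51. 234.] base [659. -40. 194.] tcp [682. -68. 216.] base [663. -60. 173.] tcp [676. -95. 193.] base [660. -91. 148.] tcp [ 661. -128.  165.] base [ 645. -131.  120.]
```

Call:
step_arm --moves '[[[-0.002,-0.003,-0.001],[-0.045,0.005,-0.122],-1],[[-0.002,-0.003,-0.004],[-0.086,0.002,-0.244],-1],[[0.01,0.024,0.079],[-0.079,0.039,-0.322],-1],[[0.023,0.056,0.158],[-0.068,0.074,-0.404],-1],[[0.037,0.092,0.234],[-0.053,0.108,-0.49],-1],[[0.052,0.131,0.307],[-0.034,0.139,-0.582],-1],[[0.069,0.175,0.375],[-0.011,0.169,-0.679],-1],[[0.085,0.222,0.439],[0.014,0.198,-0.781],-1]]'

```text
clock: 17.5
eef_pos: [494.5, -175.5, 157.3]
tcp_rot: [3.121, 0.166, 0.838]
contact_force: [-0.0, -0.8, -3.6]
opening: 0.65
grasp_force: 54.9
```

Call:
step_arm --moves '[[[0.021,0.049,0.06],[0.052,0.006,-0.102],-1],[[0.043,0.1,0.115],[0.105,0.01,-0.21],-1],[[0.049,0.208,0.17],[0.144,-0.011,-0.218],-1],[[0.047,0.312,0.23],[0.179,-0.019,-0.236],-1],[[0.039,0.414,0.296],[0.207,-0.016,-0.262],-1],[[0.023,0.511,0.367],[0.227,-0.001,-0.295],-1],[[0.001,0.604,0.443],[0.236,0.024,-0.333],-1],[[-0.026,0.692,0.524],[0.233,0.059,-0.376],-1]]'

```text
clock: 18.3
eef_pos: [540.6, -139.1, 223.3]
tcp_rot: [-3.137, -0.389, 0.434]
contact_force: [-0.0, 0.6, -3.0]
opening: 0.653
grasp_force: 54.9
```

Call:
step_arm --moves '[[[-0.037,0.089,0.077],[0.024,0.041,-0.041],-1],[[-0.08,0.173,0.156],[0.039,0.093,-0.09],-1],[[-0.033,0.223,0.224],[0.111,0.052,-0.059],-1],[[0.013,0.273,0.292],[0.185,0.016,-0.034],-1],[[0.057,0.323,0.36],[0.259,-0.015,-0.012],-1],[[0.101,0.373,0.43],[0.333,-0.04,0.005],-1],[[0.142,0.422,0.5],[0.407,-0.059,0.019],-1],[[0.183,0.472,0.57],[0.481,-0.071,0.029],-1]]'

```text
clock: 19.1
eef_pos: [617.6, -87.1, 254.0]
tcp_rot: [-2.679, -0.653, -0.167]
contact_force: [-0.4, 0.4, -2.8]
opening: 0.651
grasp_force: 55.0
```

Call:
step_arm --moves '[[[0.036,0.046,0.075],[0.055,-0.033,0.035],-1],[[0.07,0.093,0.15],[0.113,-0.059,0.066],-1],[[0.102,0.14,0.226],[0.172,-0.079,0.093],-1],[[0.132,0.188,0.302],[0.232,-0.093,0.118],-1],[[0.169,0.229,0.25],[0.216,-0.126,0.168],-1],[[0.194,0.279,0.199],[0.204,-0.148,0.212],-1],[[0.204,0.333,0.149],[0.194,-0.156,0.25],-1],[[0.201,0.391,0.1],[0.186,-0.149,0.283],-1]]'

```text
clock: 19.9
eef_pos: [677.6, -45.0, 246.4]
tcp_rot: [-2.288, -0.853, -0.505]
contact_force: [-0.3, 0.9, -3.5]
opening: 0.653
grasp_force: 55.1
```

Run:
```python
from h import *
from kin import *
p,Rc,s=pose();q0=s['qpos'];rel=np.load('relp.npy'); print(p,q0.round(3),s['opening'],s['grasp_force'])
qg,e=ik(*carry_pose([645,-131,120],0.05,90,20,rel),q0); print(qg.round(3),e)
rows(path(q0,[qg],[8]),-1,rel)
```

```text
[677.56134791 -45.01836068 246.42409112] [-0.441  0.357  2.146  1.812  0.836 -0.292] 0.6525177824100895 55.11765718460083
[-0.399  0.557  2.321  2.631  0.987 -1.435] 4.0604390960652384e-11
[[[-0.01, 0.055, -0.056], [-0.012, 0.024, 0.022], -1], [[-0.034, 0.108, -0.113], [-0.025, 0.062, 0.037], -1], [[-0.073, 0.157, -0.173], [-0.04, 0.112, 0.044], -1], [[-0.126, 0.2, -0.236], [-0.06, 0.176, 0.044], -1], [[-0.193, 0.235, -0.302], [-0.085, 0.25, 0.035], -1], [[-0.271, 0.258, -0.37], [-0.118, 0.335, 0.017], -1], [[-0.359, 0.269, -0.442], [-0.159, 0.429, -0.01], -1], [[-0.456, 0.266, -0.516], [-0.209, 0.529, -0.049], -1]]
max step mm/deg 23.693426179487673 5.4964845549114605
tcp [674. -48. 245.] base [647. -34. 208.] tcp [679. -53. 232.] base [656. -42. 191.] tcp [681. -70. 214.] base [661. -62. 171.] tcp [675. -96. 192.] base [659. -92. 147.] tcp [ 661. -128.  165.] base [ 645. -131.  120.]
```

Call:
step_arm --moves '[[[-0.01,0.055,-0.056],[-0.012,0.024,0.022],-1],[[-0.034,0.108,-0.113],[-0.025,0.062,0.037],-1],[[-0.073,0.157,-0.173],[-0.04,0.112,0.044],-1],[[-0.126,0.2,-0.236],[-0.06,0.176,0.044],-1],[[-0.193,0.235,-0.302],[-0.085,0.25,0.035],-1],[[-0.271,0.258,-0.37],[-0.118,0.335,0.017],-1],[[-0.359,0.269,-0.442],[-0.159,0.429,-0.01],-1],[[-0.456,0.266,-0.516],[-0.209,0.529,-0.049],-1]]'

```text
clock: 20.7
eef_pos: [664.3, -126.4, 166.4]
tcp_rot: [3.137, -1.219, 0.053]
contact_force: [-0.2, -0.1, -2.7]
opening: 0.652
grasp_force: 55.1
```

Run:
```python
from h import *
p,Rc,s=pose();rel=np.load('relp.npy'); print(s['qpos'].round(3),'base',p+Rc.apply(rel),s['opening'])
print(to(*carry_pose([645,-131,120],0.05,90,20,rel)))
print(to(*carry_pose([645,-131,21],0.05,90,20,rel)))
```

```text
[-0.396  0.555  2.324  2.636  0.985 -1.438] base [ 647.89148623 -129.07987861  121.39614037] 0.6515015713055478
([0.002, 0.003, 0.001], [-0.0117, 0.0092, -0.0122])
([0.002, 0.003, 0.001], [-0.4764, 0.0083, 0.1582])
```

Call:
step_arm --moves '[[[0.002,0.003,0],[-0.12,0.009,0.028],-1],[[0.002,0.003,0],[-0.23,0.009,0.068],-1],[[0.002,0.003,0],[-0.34,0.009,0.11],-1],[[0.002,0.003,0],[-0.42,0.009,0.138],-1],[[0.002,0.003,0],[-0.476,0.009,0.158],-1],[[0.002,0.003,0],[-0.476,0.009,0.158],-1]]'

```text
clock: 21.3
eef_pos: [661.5, -127.3, 64.8]
tcp_rot: [-3.131, -1.22, 0.041]
contact_force: [0.0, 0.6, -2.4]
opening: 0.65
grasp_force: 55.1
```

Call:
step_arm --moves '[[[0,0,0],[-0.008,0,0.003],-1],[[0,0,0],[-0.008,0,0.003],-1]]'

```text
clock: 21.5
eef_pos: [662.3, -127.6, 66.1]
tcp_rot: [-3.135, -1.224, 0.045]
contact_force: [-1.3, 0.1, -3.3]
opening: 0.65
grasp_force: 55.1
```

Call:
step_arm --moves '[[[0,0,0],[-0.006,0,0.002],-1],[[0,0,0],[-0.006,0,0.002],-1]]'

```text
clock: 21.7
eef_pos: [662.4, -127.6, 65.0]
tcp_rot: [-3.135, -1.225, 0.046]
contact_force: [0.6, 0.1, -3.2]
opening: 0.651
grasp_force: 55.1
```

Run:
```python
from h import *
p,Rc,s=pose();rel=np.load('relp.npy'); print(s['contact_force'],'base',p+Rc.apply(rel),'axis tilt',np.degrees(s['tcp_rot'][1]))
```

```text
[ 0.59867307  0.05906835 -3.17047376] base [ 646.13079948 -130.13355094   19.90714302] axis tilt -70.16143820369487
```

Call:
step_arm --moves '[[[0,0,0],[-0.006,0,0.002],-1],[[0,0,0],[-0.011,0,0.004],-1],[[0,0,0],[-0.011,0,0.004],-1]]'

```text
clock: 22.0
eef_pos: [662.2, -127.5, 61.9]
tcp_rot: [-3.134, -1.224, 0.044]
contact_force: [-0.8, -0.1, -3.4]
opening: 0.648
grasp_force: 55.1
```

Call:
step_arm --moves '[[[0,0,0],[-0.005,0,0.002],-1],[[0,0,0],[-0.005,0,0.002],-1]]'

```text
clock: 22.2
eef_pos: [662.5, -127.5, 61.8]
tcp_rot: [-3.135, -1.226, 0.045]
contact_force: [-3.4, 1.1, 4.8]
opening: 0.654
grasp_force: 55.7
```

Call:
step_arm --moves '[[[0,0,0],[-0.004,0,0.0015],-1],[[0,0,0],[-0.004,0,0.0015],-1]]'

```text
clock: 22.4
eef_pos: [662.6, -127.5, 61.8]
tcp_rot: [-3.136, -1.228, 0.046]
contact_force: [-6.7, 1.5, 10.0]
opening: 0.649
grasp_force: 56.3
```

Contact is made, so I release and back off.

Call:
step_arm --moves '[[[0,0,0],[0,0,0],0.5],[[0,0,0],[0,0,0],0.8],[[0,0,0],[0,0,0],1],[[0,0,0],[0,0,0],1]]'

```text
clock: 22.8
eef_pos: [662.3, -127.5, 60.0]
tcp_rot: [-3.134, -1.224, 0.044]
contact_force: [-0.6, -0.6, -0.2]
opening: 0.995
grasp_force: 0.0
```

Call:
step_arm --moves '[[[0,0,0],[0,0,-0.1],1],[[0,0,0],[0,0,-0.25],1],[[0,0,0],[0,0,-0.5],1],[[0,0,0],[0,0,-0.5],1]]'

```text
clock: 23.2
eef_pos: [563.9, -131.9, 94.2]
tcp_rot: [-3.126, -1.22, 0.035]
contact_force: [-0.6, 0.1, 0.0]
opening: 1.0
grasp_force: 0.0
```

Run:
```python
from h import *
p,Rc,s=pose();print(s['qpos'].round(3),p,s['opening'])
hh=[];
for c in ('scene','wrist','top'):
    cal=imaging.calibration(c); im=imaging.grab_frame(c)[:,:,::-1]; hh.append(im)
    for n,z in (('pump_top',166),('pump',91),('capped',91)):
        for d in imaging.mark_of(c,n): print(c,n,d['conf'],np.round(d['xy'],1),ray(c,d['xy'],z,cal).round(1))
cv2.imwrite('pics/cmp4.png',np.hstack([cv2.resize(hh[0][130:330,150:350],(380,380)),cv2.resize(hh[1],(420,380))]))
```

```text
[-0.555  0.785  2.476  2.556  1.32  -1.636] [ 563.87031867 -131.8809828    94.24285408] 1.0000659636124267
scene pump_top 0.63 [214.8 172.2] [ 640.5 -123.5  166. ]
scene pump_top 0.58 [243.9 125.2] [ 500.1 -272.   166. ]
scene pump 0.78 [319.7 148.7] [ 312.  -173.1   91. ]
scene pump 0.63 [214.2 195.9] [ 650.3 -119.8   91. ]
scene capped 0.94 [240.6 274.7] [685.4 143.9  91. ]
scene capped 0.55 [229.4 256.9] [689.2  85.4  91. ]
wrist pump_top 0.91 [271.9  82.2] [ 647.  -129.6  166. ]
wrist pump 0.65 [271.5 193.3] [ 641.1 -129.5   91. ]
wrist pump 0.32 [ 10.1 227.2] [595.6  32.1  91. ]
top capped 0.65 [204.6 112.5] [686.5 149.7  91. ]
top capped 0.43 [100.7 207.7] [446.8 390.8  91. ]
```

View pics/cmp4.png

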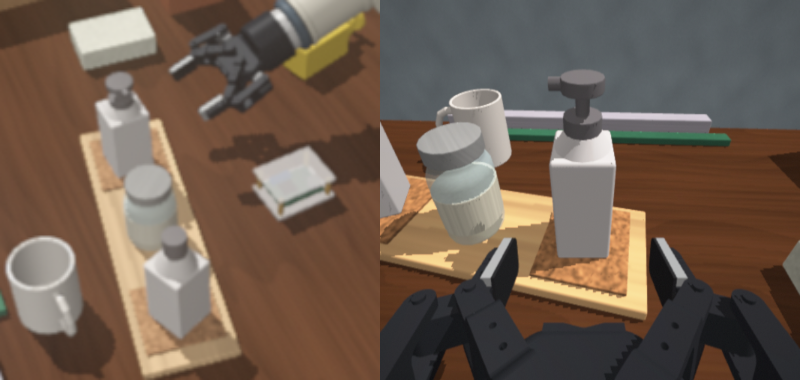

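Both bottles stand on their pads, the pump with its head at about (120,85) in the left panel. The head top measures about (646,-130,166). I go back up, reorient the tool to point down above the pump, and shut the fingers.

Run:
```python
from h import *
from kin import *
q0=pose()[2]['qpos']
qg,e=ik(np.array([646,-130,215]),tool([0,0,-1],[np.sin(.6),-np.cos(.6),0]),[-.2,.5,1.6,0,1.0,.7]); print(qg.round(3),e)
v1=[-.6,.45,2.4,2.3,1.1,-1.0]; mid=[-.5,.05,2.0,1.2,.9,.4]
Q=path(q0,[v1,mid,qg],[7,10,15])
for q in Q[::3]:
    p,A=fk(q,K); print(p.round(),'z',A.apply([0,0,1]).round(2))
rows(Q,-1)
```

```text
[-0.199  0.421  1.57   0.     1.151  0.772] 1.9308457250831166e-13
[ 563. -133.   93.] z [ 0.94  0.05 -0.34]
[ 584. -132.  149.] z [ 0.95  0.1  -0.3 ]
[ 596. -134.  204.] z [ 0.95  0.14 -0.27]
[619. -96. 264.] z [ 0.92  0.31 -0.25]
[631. -57. 314.] z [ 0.83  0.47 -0.32]
[631. -49. 360.] z [ 0.74  0.49 -0.45]
[632. -55. 380.] z [ 0.67  0.46 -0.59]
[630. -45. 334.] z [ 0.51  0.47 -0.72]
[627. -51. 290.] z [ 0.34  0.41 -0.84]
[627. -72. 253.] z [ 0.19  0.3  -0.94]
[ 635. -104.  226.] z [ 0.06  0.13 -0.99]
[[[0.025, 0.022, 0.066], [0.101, 0.0, 0.005], -1], [[0.05, 0.04, 0.128], [0.201, 0.001, 0.005], -1], [[0.074, 0.054, 0.187], [0.299, 0.002, 0.001], -1], [[0.096, 0.065, 0.244], [0.395, 0.005, -0.008], -1], [[0.115, 0.072, 0.297], [0.488, 0.009, -0.021], -1], [[0.132, 0.076, 0.348], [0.58, 0.015, -0.038], -1], [[0.146, 0.078, 0.396], [0.669, 0.022, -0.059], -1], [[0.255, 0.066, 0.431], [0.793, -0.078, -0.033], -1]]
[[[0.09, -0.042, 0.032], [0.072, -0.117, 0.038], -1], [[0.162, -0.096, 0.057], [0.137, -0.222, 0.062], -1], [[0.216, -0.159, 0.076], [0.195, -0.313, 0.074], -1], [[0.249, -0.
[... 499 characters left out ...]
-0.178], [-0.168, 0.066, 0.122], -1], [[-0.07, -0.491, -0.225], [-0.226, 0.102, 0.155], -1], [[-0.083, -0.58, -0.273], [-0.28, 0.146, 0.182], -1], [[-0.1, -0.668, -0.32], [-0.328, 0.195, 0.204], -1]]
[[[-0.022, -0.088, -0.046], [-0.038, 0.042, 0.044], -1], [[-0.048, -0.174, -0.091], [-0.074, 0.091, 0.081], -1], [[-0.079, -0.26, -0.135], [-0.106, 0.145, 0.113], -1], [[-0.113, -0.344, -0.178], [-0.133, 0.206, 0.139], -1], [[-0.152, -0.427, -0.221], [-0.154, 0.272, 0.159], -1], [[-0.195, -0.507, -0.264], [-0.168, 0.342, 0.174], -1], [[-0.243, -0.586, -0.305], [-0.174, 0.415, 0.183], -1], [[-0.294, -0.662, -0.346], [-0.172, 0.491, 0.186], -1]]
max step mm/deg 32.126622722802786 5.151094586383788
```

Call:
step_arm --moves '[[[0.025,0.022,0.066],[0.101,0,0.005],1],[[0.05,0.04,0.128],[0.201,0,0.005],1],[[0.074,0.054,0.187],[0.299,0.002,0],1],[[0.096,0.065,0.244],[0.395,0.005,-0.008],-1],[[0.115,0.072,0.297],[0.488,0.009,-0.021],-1],[[0.132,0.076,0.348],[0.58,0.015,-0.038],-1],[[0.146,0.078,0.396],[0.669,0.022,-0.059],-1],[[0.255,0.066,0.431],[0.793,-0.078,-0.033],-1]]'

```text
clock: 24.6
eef_pos: [614.3, -114.6, 245.5]
tcp_rot: [-2.163, -1.096, -0.786]
contact_force: [0.3, -0.3, 0.1]
opening: 0.143
grasp_force: 0.0
```

Call:
step_arm --moves '[[[0.09,-0.042,0.032],[0.072,-0.117,0.038],-1],[[0.162,-0.096,0.057],[0.137,-0.222,0.062],-1],[[0.216,-0.159,0.076],[0.195,-0.313,0.074],-1],[[0.249,-0.227,0.088],[0.252,-0.387,0.075],-1],[[0.262,-0.297,0.095],[0.309,-0.443,0.067],-1],[[0.255,-0.365,0.097],[0.372,-0.483,0.052],-1],[[0.228,-0.426,0.096],[0.443,-0.507,0.031],-1],[[0.183,-0.477,0.092],[0.525,-0.516,0.003],-1]]'

```text
clock: 25.4
eef_pos: [635.9, -53.6, 378.0]
tcp_rot: [-2.364, -0.797, -0.367]
contact_force: [0.7, 0.2, -1.9]
opening: -0.001
grasp_force: 0.0
```

Call:
step_arm --moves '[[[-0.061,-0.036,0.009],[0.078,-0.011,-0.067],-1],[[-0.056,-0.127,-0.038],[0.016,-0.002,-0.01],-1],[[-0.054,-0.219,-0.084],[-0.046,0.013,0.04],-1],[[-0.056,-0.31,-0.131],[-0.108,0.036,0.084],-1],[[-0.061,-0.401,-0.178],[-0.168,0.066,0.122],-1],[[-0.07,-0.491,-0.225],[-0.226,0.102,0.155],-1],[[-0.083,-0.58,-0.273],[-0.28,0.146,0.182],-1],[[-0.1,-0.668,-0.32],[-0.328,0.195,0.204],-1]]'

```text
clock: 26.2
eef_pos: [631.1, -50.8, 290.4]
tcp_rot: [-2.817, -0.47, 0.243]
contact_force: [0.6, 0.2, 0.2]
opening: -0.001
grasp_force: 0.0
```

Run:
```python
from h import *
from kin import *
p,Rc,s=pose();print(p,s['qpos'].round(3),s['opening'],Rc.apply([0,0,1]))
cal=imaging.calibration('wrist');imaging.grab_frame('wrist')
for d in imaging.mark_of('wrist','pump_top'): print(d['conf'],np.round(d['xy'],1),ray('wrist',d['xy'],166,cal).round(1))
imaging.grab_frame('top')
for n,z in (('pump_top',166),('pump',91)):
  for d in imaging.mark_of('top',n): print(n,d['conf'],np.round(d['xy'],1),ray('top',d['xy'],z).round(1))
qg,e=ik(np.array([646,-130,215]),tool([0,0,-1],[np.sin(.6),-np.cos(.6),0]),[-.2,.5,1.6,0,1.0,.7])
rows(path(s['qpos'],[qg],[8]),-1,np.zeros(3))
```

```text
[631.1126717  -50.77021063 290.38752833] [-0.36   0.23   1.79   0.634  1.022  0.577] -0.001130439080271921 [ 0.33949894  0.41245281 -0.84535386]
0.78 [404.3 285.4] [ 646.7 -129.6  166. ]
pump 0.72 [314.8 125.6] [ 656.7 -122.3   91. ]
[[[-0.022, -0.087, -0.045], [-0.04, 0.04, 0.044], -1], [[-0.049, -0.173, -0.09], [-0.076, 0.087, 0.082], -1], [[-0.079, -0.258, -0.134], [-0.109, 0.14, 0.113], -1], [[-0.114, -0.342, -0.177], [-0.137, 0.199, 0.139], -1], [[-0.153, -0.423, -0.22], [-0.159, 0.262, 0.159], -1], [[-0.196, -0.503, -0.262], [-0.174, 0.33, 0.173], -1], [[-0.243, -0.581, -0.304], [-0.182, 0.401, 0.182], -1], [[-0.294, -0.657, -0.345], [-0.181, 0.475, 0.186], -1]]
max step mm/deg 14.730095081083858 4.532213477370688
tcp [630. -54. 290.] base [630. -54. 290.] tcp [628. -66. 264.] base [628. -66. 264.] tcp [630. -83. 243.] base [630. -83. 243.] tcp [ 636. -105.  226.] base [ 636. -105.  226.] tcp [ 646. -130.  215.] base [ 646. -130.  215.]
```

Call:
step_arm --moves '[[[-0.022,-0.087,-0.045],[-0.04,0.04,0.044],-1],[[-0.049,-0.173,-0.09],[-0.076,0.087,0.082],-1],[[-0.079,-0.258,-0.134],[-0.109,0.14,0.113],-1],[[-0.114,-0.342,-0.177],[-0.137,0.199,0.139],-1],[[-0.153,-0.423,-0.22],[-0.159,0.262,0.159],-1],[[-0.196,-0.503,-0.262],[-0.174,0.33,0.173],-1],[[-0.243,-0.581,-0.304],[-0.182,0.401,0.182],-1],[[-0.294,-0.657,-0.345],[-0.181,0.475,0.186],-1]]'

```text
clock: 27.25
eef_pos: [647.6, -127.8, 216.7]
tcp_rot: [3.141, -0.002, 0.598]
contact_force: [-0.4, 0.8, 0.4]
opening: -0.002
grasp_force: 0.0
```

Run:
```python
from h import *
print(pose()[0]); print(to([646.5,-129.7,174],tool([0,0,-1],[np.sin(.6),-np.cos(.6),0])))
```

```text
[ 647.59031261 -127.7884924   216.66268309]
([0.001, -0.003, -0.003], [-0.0104, 0.0047, 0.2133])
```

Call:
step_arm --moves '[[[0,-0.003,-0.003],[-0.01,0.005,0.11],-1],[[0,-0.003,-0.003],[-0.01,0.005,0.19],-1],[[0,-0.003,-0.003],[-0.01,0.005,0.213],-1],[[0,-0.003,-0.003],[-0.01,0.005,0.213],-1]]'

```text
clock: 27.65
eef_pos: [646.1, -129.2, 173.2]
tcp_rot: [-3.14, -0.0, 0.599]
contact_force: [0.3, -0.4, -0.1]
opening: -0.001
grasp_force: 0.0
```

Call:
step_arm --moves '[[[0,0,0],[0,0,0.015],-1],[[0,0,0],[0,0,0.03],-1],[[0,0,0],[0,0,0.045],-1],[[0,0,0],[0,0,0.06],-1],[[0,0,0],[0,0,0.075],-1],[[0,0,0],[0,0,0.075],-1]]'

```text
clock: 28.25
eef_pos: [647.4, -129.3, 159.0]
tcp_rot: [3.141, -0.001, 0.6]
contact_force: [-0.6, -0.7, 4.4]
opening: -0.001
grasp_force: 2.1
```

Call:
step_arm --moves '[[[0,0,0],[0,0,0.01],-1],[[0,0,0],[0,0,0.02],-1],[[0,0,0],[0,0,0.02],-1]]'

```text
clock: 28.55
eef_pos: [647.3, -129.3, 155.0]
tcp_rot: [3.141, -0.001, 0.6]
contact_force: [-0.9, -0.5, 6.0]
opening: 0.002
grasp_force: 2.9
```

Call:
step_arm --moves '[[[0,0,0],[0,0,0.006],-1],[[0,0,0],[0,0,0.01],-1],[[0,0,0],[0,0,0.01],-1]]'

```text
clock: 28.85
eef_pos: [647.5, -129.3, 154.0]
tcp_rot: [3.141, -0.002, 0.6]
contact_force: [-1.7, -0.8, 11.4]
opening: -0.001
grasp_force: 5.6
```

Call:
step_arm --moves '[[[0,0,0],[0,0,0.005],-1],[[0,0,0],[0,0,0.005],-1],[[0,0,0],[0,0,0.005],-1]]'

```text
clock: 29.15
eef_pos: [647.8, -129.4, 153.9]
tcp_rot: [3.14, -0.003, 0.6]
contact_force: [-3.7, 0.3, 16.7]
opening: 0.001
grasp_force: 8.5
```

The head is at its stop (16.7 N, with no further travel). I lift away gently.

Call:
step_arm --moves '[[[0,0,0],[0,0,-0.03],-1],[[0,0,0],[0,0,-0.06],-1],[[0,0,0],[0,0,-0.1],-1],[[0,0,0],[0,0,-0.2],-1],[[0,0,0],[0,0,-0.4],-1],[[0,0,0],[0,0,-0.6],-1],[[0,0,0],[0,0,-0.6],-1]]'

```text
clock: 29.85
eef_pos: [649.5, -129.7, 277.9]
tcp_rot: [3.136, -0.007, 0.6]
contact_force: [0.7, -0.2, 0.4]
opening: -0.003
grasp_force: 0.0
```

Run:
```python
from h import *
print(pose()[0],pose()[2]['contact_force'])
hh=[imaging.grab_frame(c)[:,:,::-1] for c in ('scene','wrist')]
for d in imaging.mark_of('wrist','pump_top'): print(d['conf'],ray('wrist',d['xy'],166).round(1))
cv2.imwrite('pics/cmp5.png',np.hstack([cv2.resize(hh[0][130:330,150:350],(380,380)),cv2.resize(hh[1],(420,380))]))
```

```text
[ 649.46397558 -129.65623936  277.93315955] [ 0.66924539 -0.19580288  0.35501627]
0.82 [ 642.1 -127.7  166. ]
```

View pics/cmp5.png

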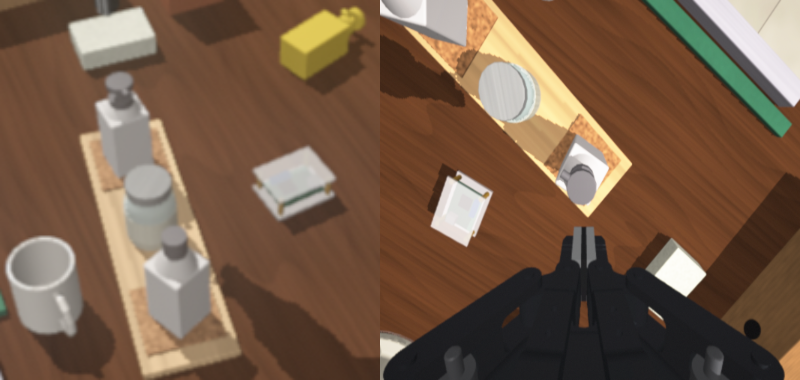

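Both bottles stand on their pads with the pump head up again at (120,82) in the left panel, and the robot is clear. I hand the job in.

```bash
python3 -c "
from rig import r
print(r.sign_off())"
```

```text
the job is handed in; nothing more can be done
None
```

I stood the capped bottle on the left pad and the pump bottle on the right pad, pressed the pump head to its stop and let it spring back, and handed the job in at about 30 s with nothing touched; the sign-off returned no verdict.

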